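# Hook a dropped clamp ring out from behind the buffing machine's guard

### The job

The buff's steel clamp ring has dropped onto the machine bed behind the wire guard: take the hooked rod from its rest, reach under the guard, put the hook down inside the ring and draw the ring out along the bed until it bears on the buffer of the stop bar in front of the guard. Where the buffer stands must be felt: hold the ring against it with a steady pull of 6 to 9 N for about a second, never over 12 N, then unhook, leave the ring lying flat there and lay the rod back in its rest. Do not touch the ring with the gripper, do not strain the rod against the machine, and leave the plaque, the jar and the wrench alone.

Things in the scene. Friction and masses are not known exactly. Their poses are not given: they have to be found in the camera images.
- machine: Fixed buffing machine. Origin on the bench under the middle of the guard's front plate; z up, +y runs in behind the guard, -y out to the open front. Its bed is a dark steel plate 170 mm wide (x), 4 mm thick, from y = -150 to +310 mm. The felt buff (84 mm across, lowest point z = 63 mm) starts at y = 164 mm, the motor housing (150 mm wide, 150 high) at y = 200 mm.
- guard_edge (a point): Middle of the lower edge of the guard's green front plate (6 mm thick, 170 wide, 65 high), 95 mm above the bench, axes as the machine's. Two posts 8 mm wide at x = -81 and +81 mm bound the opening under it: 91 mm high, 154 mm wide. Behind, 6 mm wires form sides over those posts and a roof 157 mm above the bench, back to the housing; a gripper cannot get in.
- clamp_ring: Loose plain steel ring lying flat on the bed: outside diameter 60 mm, hole 34 mm, 12 mm thick, 0.13 to 0.25 kg. Origin: centre of its underside, z along its axis. Starts behind the guard, at 60 to 105 mm in the machine's y.
- stop_bar: Fixed aluminium bar across the bed in front of the guard, 130 mm long (x), 12 wide, 12 high; axes as the machine's. Origin: middle of the lower edge of its face towards the guard (+y). On this side it carries a hard steel buffer strip (120 x 8 mm, 10 high) on two screws; the strip's front stands 10 to 34 mm out from the face, set differently each time and not measured: feel for it with the ring.
- hook_rod: Loose hooked rod, 0.22 kg. Origin: centre of its wooden handle, on the rod's axis. Handle 16 mm wide (x), 84 long (y), 20 high (z). A steel rod 8 mm thick runs along y from -88 to +214 mm; at y = +210 mm it bends straight down (-z). Centre of mass about y = +30 mm. Grip the handle's middle from above, across x, firmly: the pull tends to tip the rod in the fingers.
- hook_tip (a point): Lowest point of the hook's round end (8 mm thick), at (0, 210, -40) mm in the rod's frame; axes as the rod's.
- rest_seat (a point): Where the rod's origin lies when it rests in its fixed stand, 51.7 mm above the bench; y along the lying rod towards its hook, z up. Two V cradles 10 mm thick carry the bare rod at y = -68 and +68 mm; their mouths are 34 mm wide, about 11 mm above the rod's axis, and centre the rod as it is lowered, hook hanging down. The rod starts here, up to 8 mm off along y.
- plaque: Bystander: round lacquer plaque lying flat, 130 mm diameter, 8 mm thick; origin at centre of underside.
- jar: Bystander: jar of polish, 64 mm diameter, 75 mm high; origin at centre of underside.
- wrench: Bystander: steel wrench lying flat to the right of the rest; origin at its underside.
Not all that is in view belongs to the job. What is meant by the part that bears rest_seat is not pink or white, and is the smaller of those in its own colour.

How it is judged (in metres and radians):
On the way, in this order (a step that is already met when the one before it is completed fails the run):
1. the rod's hook is down inside the ring's hole while the ring is still behind the guard (horizontal distance between hook_tip and clamp_ring below 0.018 m and z of hook_tip in the frame of clamp_ring below 0.009 m and y of clamp_ring in the frame of machine above 0.03 m), for 0.1 s.
2. hooked by the rod, the ring bears against the stop bar's buffer with more than 5 N (pull steady for 0.3 s) (horizontal distance between hook_tip and clamp_ring below 0.018 m and z of hook_tip in the frame of clamp_ring below 0.009 m and contact force between clamp_ring and stop_bar above 5 N and contact force between hook_rod and clamp_ring above 2 N), for 0.3 s.
At the end, for the whole second after the job is handed in: The ring lies flat at rest, its rim within 39 mm of the stop bar's face (the buffer stands 10 to 34 mm out of it) and its centre within 55 mm of the bar's middle; the rod lies at rest in its stand, hook down, its origin within 22 mm of the seat point, at most 5 mm above it, aligned within 0.08 rad (y of clamp_ring in the frame of stop_bar between 0.036 and 0.069 m and x of clamp_ring in the frame of stop_bar between -0.055 and 0.055 m and z of clamp_ring in the frame of stop_bar below 0.004 m and angle between clamp_ring's own z axis and vertical below 0.08 rad and distance between hook_rod and rest_seat below 0.022 m and z of hook_rod in the frame of rest_seat below 0.005 m and angle between the y axis of hook_rod and the y axis of rest_seat, either way round below 0.08 rad and angle between hook_rod's own z axis and vertical below 0.25 rad and linear speed of each of clamp_ring, hook_rod below 0.01 m/s); the robot touches nothing.
It fails at once if the ring is pulled against the stop bar's buffer with more than 13 N (contact force between clamp_ring and stop_bar above 13 N).
It fails at once if the rod bears on the machine (bed, guard) or on the ring with more than 20 N (contact force between hook_rod and machine above 20 N or contact force between hook_rod and clamp_ring above 20 N).
It fails at once if the gripper or arm touches the ring (contact force between any of the fingers, the arm and clamp_ring above 0.5 N).
It fails at once if the plaque, the jar or the wrench is moved more than 15 mm (distance of any of plaque, jar, wrench from where it was at the start of the episode above 0.015 m).
It also fails if it takes over 69 s, if anything falls off the work surface, if the arm or the gripper's body presses on something with over 40 N, if the wrist force passes 120 N, or if a joint passes its speed limit or range.

### The arm

A 6-joint arm with a two-finger parallel gripper is mounted at the origin on the work surface. World frame = base frame: x ahead of the robot, y to its left, z up, the work surface at z = 0. Lengths are in mm, angles in degrees, forces in N, time in s.
With the tool pointing down it reaches from about 300 to 850 mm from the base axis. Payload 4.2 kg.
Tool frame: the origin (TCP) lies on the centre line of the jaws, within the pads' length; the fingertips stand 14 mm ahead of it and the grasp point (between the pads) lies 5 mm behind it; x points along the fingers, y is the direction in which the jaws open and shut, and the axes are right-handed (so a half turn about x gives the same grasp; the last joint's range is limited). The gripper opens to 91 mm and grips with 3 to 60 N. Pads are 32 mm wide; open, the fingers measure 118 mm over their backs; the gripper's body (76 mm by 178 mm) begins 60 mm behind the grasp point.
Start: joints at [70.417, 18.312, 89.639, -0, 72.044, -1.146], TCP at [181.86, 545.499, 227.976] pointing down, gripper open.
Joint ranges: [-177.97, 177.97], [-48.28, 115.42], [12.27, 149.76], [-77.06, 257.06], [2.81, 150.46], [-146.56, 146.56]. Speed limits (degrees/s): [147.25, 147.25, 180, 180, 180, 180].

### API

Orientations are given as [roll, pitch, yaw] about the fixed x, y, z axes, in that order (R = Rz(yaw) Ry(pitch) Rx(roll)).
In Python, from workcell import readout, optics, env gives the robot as it stands.
- The arm moves only by the shell command python3 -m creep 'ROWS' [OPENING] [FORCE]. ROWS is JSON, a list of rows, each an object with "translation": the shift along the world's x, y, z in cm, a list of three; "delta_rot": the turn, a rotation vector about the world's x, y, z in rad, a list of three. In form: [{"translation": [dx, dy, dz], "delta_rot": [rx, ry, rz]}, ...]. A call has 1 to 5 rows; each row shifts and turns the commanded pose from where the row before left it; what a row does not reach is not made up. A row lasts 1/12 s, in which the tool goes at most 41.7 mm and 7.16 degrees, less where a joint would pass 70% of its speed; a pose out of reach is approached as far as the arm can. A call with a gripper value outside its range is refused whole. OPENING is the gripper's target within -1 to 1 (fully open at 1, half-way at 0, shut at -1), set as the call begins (- or left out, the last holds). The fingers move at their own pace and stop on an object; FORCE is the grip in N (left out, the last holds). Time passes only in rows, so rows that do not move let the fingers close. It gives the time, the measured TCP pose, the force and the opening at its end, in the units of the state.
- readout.state(): the state, without advancing time (a new reading comes with each control period).
- optics.grab_frame(name): name is "side" or "top"; returns (picture, depth): 384x512x3 uint8, red, green, blue; 384x512 float32, mm along the optical axis (not along the pixel's ray), 0 where there is no reading.
- optics.camera_params(name): a dict with "mtx" (3x3 intrinsics, pixels), "k1" (the pictures are not rectified: a ray, as slopes to the right and down, at radius r is drawn at 1 + k1 r^2 times it, then the intrinsics apply), "R" (3x3) and "t" (3): a world point X has camera coordinates R X + t. Camera axes: x right, y down, z forward; pixel columns grow to the right and rows downward; lengths in mm; the calibration is good to about 2 mm. A picture is of the moment at which its call begins. camera_params takes no time and is no camera call.
- env.job_done(): hands the job in, once; it reports no verdict.
The state is a dict: "time_s": time; "qpos": joint angles; "qvel": joint speeds; "effort": joint torques, N m; "ee_pos": TCP position; "ee_rot": TCP orientation; "force": force on the tool from outside, world axes, zero at the start; "torque": the same for the moment, N m; "gripper_width": finger opening in mm.
Only numpy, scipy, OpenCV 4.12 (cv2) and the standard library are available. Lean on these libraries where they do the work, as an engineer would, in place of code of your own. Each camera call takes 0.05 s, during which the arm holds its last target.

## Working session

There is one attempt and no reset: what is moved stays moved. The work goes in short steps, Python scripts to look and compute and a shell command to move; the robot and the scene stay as the last step left them, time stands still between calls to the robot, and variables do not carry over. Pictures are saved under pics/ and viewed, and the job is handed in when it is done.

```bash
ls -la; mkdir -p pics; cat > h.py <<'E'
import numpy as np, cv2
from workcell import readout, optics, env
def save(n,out):
    p,d=optics.grab_frame(n); cv2.imwrite('pics/'+out+'.png',cv2.cvtColor(p,cv2.COLOR_RGB2BGR)); np.save('pics/'+out+'.npy',d); return p,d
def undist(n,u,v):
    c=optics.camera_params(n); K=np.array(c['mtx']);k=c['k1']
    x=(u-K[0,2])/K[0,0]; y=(v-K[1,2])/K[1,1]; xd,yd=x,y
    for _ in range(30):
        f=1+k*(x*x+y*y); x,y=xd/f,yd/f
    return np.array([x,y,1.]),np.array(c['R']),np.array(c['t'])
def ray(n,u,v):
    r,R,t=undist(n,u,v); return -R.T@t, R.T@r
def at_z(n,u,v,z):
    o,d=ray(n,u,v); return o+d*(z-o[2])/d[2]
def at_d(n,u,v,dep):
    r,R,t=undist(n,u,v); return R.T@(r*dep-t)
def two(n1,p1,n2,p2):
    o1,d1=ray(n1,*p1);o2,d2=ray(n2,*p2)
    s=np.linalg.lstsq(np.stack([d1,-d2],1),o2-o1,rcond=None)[0]
    a,b=o1+s[0]*d1,o2+s[1]*d2; return (a+b)/2,np.linalg.norm(a-b)
def proj(n,X):
    c=optics.camera_params(n);K=np.array(c['mtx'])
    q=np.array(c['R'])@np.asarray(X,float)+np.array(c['t']); x,y=q[0]/q[2],q[1]/q[2]; f=1+c['k1']*(x*x+y*y)
    return K[0,0]*x*f+K[0,2],K[1,1]*y*f+K[1,2]
def crop(src,out,x0,y0,x1,y1,s):
    im=cv2.imread('pics/'+src+'.png')[y0:y1,x0:x1]
    im=cv2.resize(im,None,fx=s,fy=s,interpolation=cv2.INTER_CUBIC); cv2.imwrite('pics/'+out+'.png',im)
E
python3 - <<'E'
from h import *
for n in('side','top'):
    save(n,n+'0'); c=optics.camera_params(n); print(n,c['mtx'],c['k1'],-np.array(c['R']).T@np.array(c['t']),np.array(c['R'])[2])
print(readout.state())
E
```

```text
total 12
drwxr-xr-x  3 agent agent 4096 Dec  7 15:01 .
drwxr-xr-x 23 root  root  4096 Dec  7 15:01 ..
drwxr-xr-x  2 agent agent 4096 Dec  7 15:01 pics
side [[476.43781003   0.         261.04642719]
 [  0.         476.43781003 200.04317508]
 [  0.           0.           1.        ]] 0.023941113669947254 [ 422.44137668  792.91917431 1058.01403016] [ 0.05746684 -0.67919937 -0.73170061]
top [[463.75692323   0.         254.98108475]
 [  0.         463.75692323 186.09373546]
 [  0.           0.           1.        ]] -0.011551925088010425 [ 404.87440105  -84.79511296 1525.94273814] [ 0.06467629  0.00889759 -0.99786663]
{'time_s': 0.1, 'qpos': array([ 7.04157231e+01,  1.83487327e+01,  8.96983748e+01,  1.83765034e-03,
        7.20436266e+01, -1.14454336e+00]), 'qvel': array([ 0.08179713, -0.09890525, -0.25150945, -0.08624771, -0.00730132,
       -0.07051566]), 'effort': array([ 1.66856200e-03, -4.13337207e+01, -2.32506216e+01,  7.29277125e-02,
        4.24142880e-02, -4.99462112e-05]), 'ee_pos': array([181.71328406, 545.09153975, 227.20382239]), 'ee_rot': array([ -92.24773546,   89.90924898, -110.68803688]), 'force': array([-0.15726986,  0.74512283, -0.46414209]), 'torque': array([-0.0455502 ,  0.02154103,  0.01990613]), 'gripper_width': 91.28443379826712}
```

View pics/side0.png

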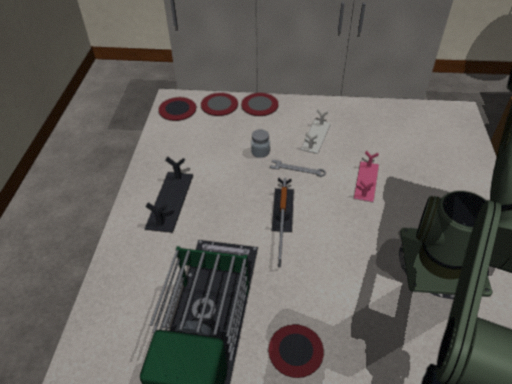

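View pics/top0.png

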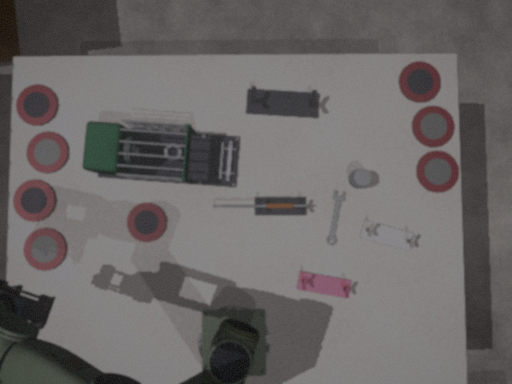

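```bash
python3 - <<'E'
from h import *
crop('top0','ct1',70,90,330,230,3)
crop('side0','cs1',130,160,340,384,3)
crop('side0','cs2',250,160,330,280,5)
print(proj('top',[0,0,0]),proj('top',[300,0,0]),proj('top',[300,300,0]))
d=np.load('pics/top0.npy');D=np.load('pics/side0.npy')
for p in[(173,151),(280,205),(215,203),(221,160),(160,215)]: print(p,at_d('top',*p,d[p[1],p[0]]))
for p in[(203,308),(283,195),(279,262),(235,245)]: print(p,at_d('side',*p,D[p[1],p[0]]))
E
```

```text
(np.float64(233.74820642401698), np.float64(341.72127322270427)) (np.float64(233.53397744014563), np.float64(248.38079911910486)) (np.float64(142.10162272753814), np.float64(248.7455570861608))
(173, 151) [620.92457048 198.92400635   8.1746861 ]
(280, 205) [ 439.6266808  -150.46211888   59.37948494]
(215, 203) [448.90843178  61.30001156  -5.88623006]
(221, 160) [589.4548998   39.86949481  12.80959135]
(160, 215) [410.13541963 239.12811188  13.36757673]
(203, 308) [590.79126371 281.61091197 160.47826389]
(283, 195) [ 439.15018376 -158.35355991   59.82681859]
(279, 262) [438.18647172  62.35381878  37.56492693]
(235, 245) [563.66259735  -9.33970839   4.51172134]
```

View pics/ct1.png

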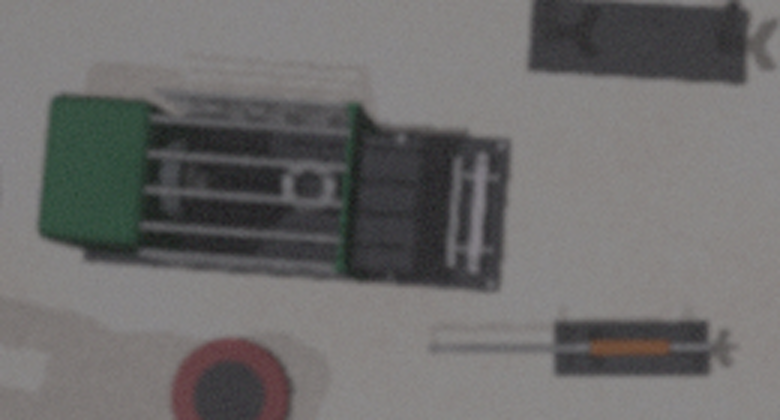

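View pics/cs1.png

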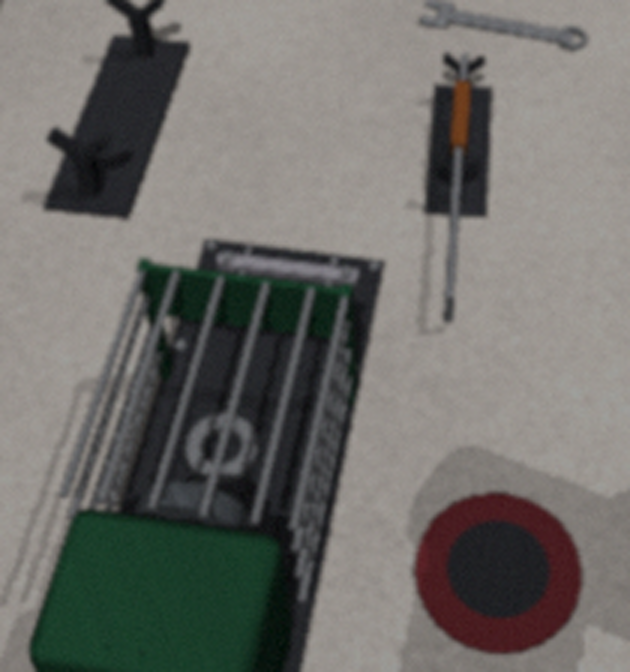

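View pics/cs2.png

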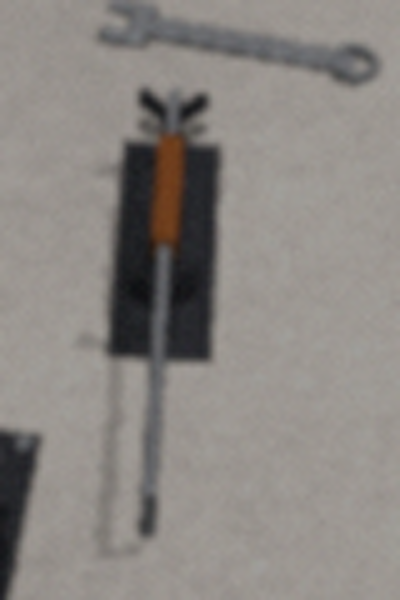

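```bash
python3 - <<'E'
from h import *
for n in('side','top'):
    P=[];Dd=[]
    for i in range(8):
        p,d=optics.grab_frame(n); P.append(p.astype(float)); d=d.astype(float); d[d==0]=np.nan; Dd.append(d)
    cv2.imwrite(f'pics/{n}A.png',cv2.cvtColor(np.clip(np.mean(P,0)*(1.5 if n=='top' else 1),0,255).astype(np.uint8),cv2.COLOR_RGB2BGR))
    np.save(f'pics/{n}A.npy',np.nan_to_num(np.nanmedian(Dd,0)))
crop('topA','ctA',90,120,250,200,5)
crop('sideA','csA',150,230,280,340,6)
crop('sideA','csB',260,165,310,275,5)
crop('topA','ctB',205,185,325,225,6)
print(readout.state()['time_s'])
E
```

```text
0.9
```

View pics/ctA.png

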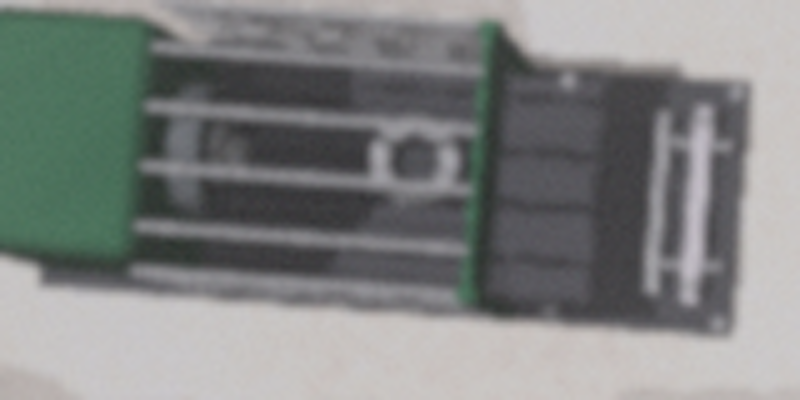

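View pics/csA.png

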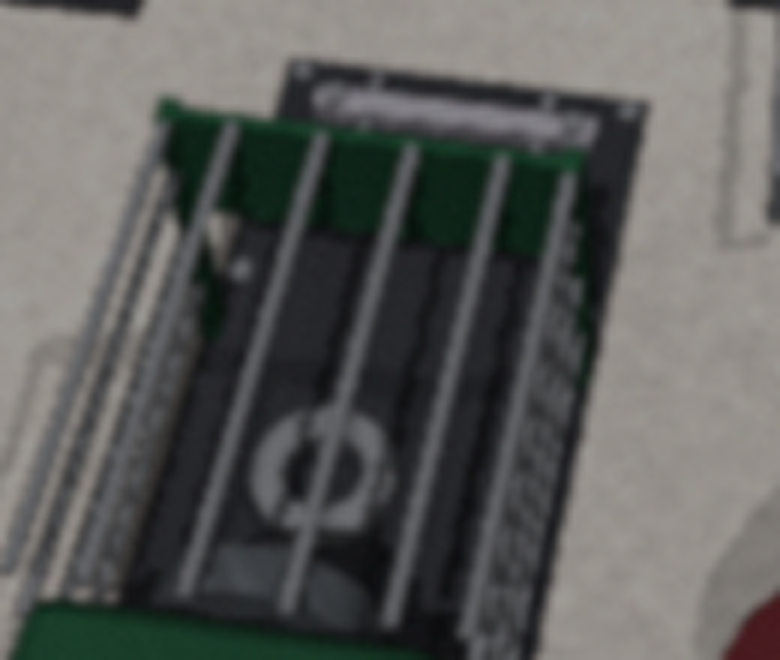

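View pics/csB.png

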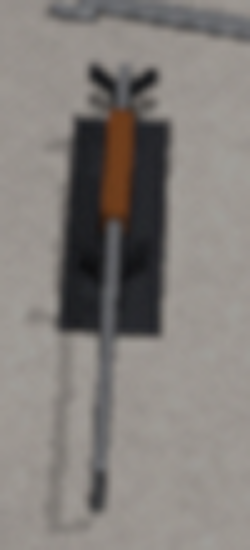

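View pics/ctB.png

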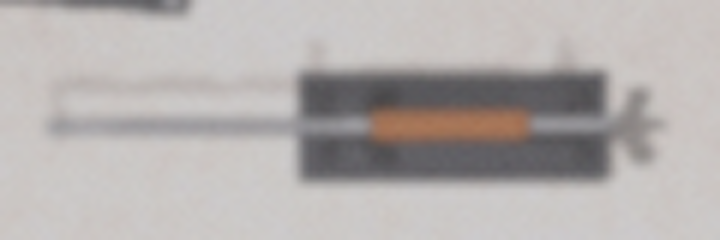

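```bash
cat >> h.py <<'E'
def cu(x,y,x0,y0,s): return x0+(x+.5)/s-.5, y0+(y+.5)/s-.5
E
python3 - <<'E'
from h import *
np.set_printoptions(precision=1,suppress=True)
tA=lambda x,y:cu(x,y,90,120,5); sA=lambda x,y:cu(x,y,150,230,6); sB=lambda x,y:cu(x,y,260,165,5); tB=lambda x,y:cu(x,y,205,185,6)
print('bed FR two', two('top',tA(750,82),'side',sA(290,60)), two('top',tA(733,336),'side',sA(648,102)))
fr=at_z('top',*tA(750,82),4); fl=at_z('top',*tA(733,336),4); bk=at_z('top',*tA(40,283),4)
print('bed top',fr,fl,bk, np.linalg.norm(fr-fl),np.linalg.norm(bk-fl))
print('bed side',at_z('side',*sA(290,60),4),at_z('side',*sA(648,102),4))
print('ring two',two('top',tA(413,157),'side',sA(322,470)), at_z('top',*tA(413,157),16),at_z('side',*sA(322,470),16))
print('bar top ends',at_z('top',*tA(705,107),16),at_z('top',*tA(688,303),16))
print('bar side ends',at_z('side',*sA(315,97),16),at_z('side',*sA(595,130),16))
print('strip top ends',at_z('top',*tA(662,112),14),at_z('top',*tA(650,293),14))
print('handle ends',at_z('top',*tB(372,125),61.7),at_z('top',*tB(528,124),61.7))
print('handle side',at_z('side',*sB(121,108),61.7),at_z('side',*sB(113,220),61.7))
print('handle two',two('top',tB(372,125),'side',sB(113,220)),two('top',tB(528,124),'side',sB(121,108)))
print('hook end top',at_z('top',*tB(50,126),55),'hook side bottom',at_z('side',*sB(95,511),12), 'bend', at_z('side',*sB(99,468),55))
print('stand base top',[at_z('top',*tB(*q),5)for q in((300,72),(608,72),(608,180),(300,180))])
print('stand base side',[at_z('side',*sB(*q),5)for q in((76,118),(169,124),(160,334),(58,329))])
E
```

```text
bed FR two (array([670. , -21.1,   3.6]), np.float64(0.34173740291537685)) (array([501.1,  -9.4,   3.6]), np.float64(0.850524493701925))
bed top [670.1 -21.1   4. ] [501.5  -9.4   4. ] [539.3 449.3   4. ] 169.00054144460296 460.2437429753777
bed side [669.8 -20.7   4. ] [500.7  -9.1   4. ]
ring two (array([618.4, 199.7,  17.3]), np.float64(2.5429425480328622)) [619.8 200.1  16. ] [617.3 199.   16. ]
bar top ends [651.7   8.   16. ] [522.6  19.3  16. ]
bar side ends [651.9   8.9  16. ] [522.4  17.7  16. ]
strip top ends [648.9  36.5  14. ] [529.4  44.4  14. ]
handle ends [ 438.5 -108.    61.7] [ 438.6 -190.    61.7]
handle side [ 438.5 -192.4   61.7] [ 438.8 -103.7   61.7]
handle two (array([ 438.7, -108.1,   56.8]), np.float64(0.27401706935026043)) (array([ 438.5, -189.8,   64.3]), np.float64(0.03743628528746379))
hook end top [439.   62.1  55. ] hook side bottom [438.8  59.6  12. ] bend [437.5  62.8  55. ]
stand base top [array([469. , -69.8,   5. ]), array([ 468. , -238.1,    5. ]), array([ 409.1, -237.4,    5. ]), array([410. , -69.5,   5. ])]
stand base side [array([ 466.8, -237.7,    5. ]), array([ 409.3, -236.9,    5. ]), array([408.7, -69.7,   5. ]), array([466.8, -68.9,   5. ])]
```

```bash
python3 - <<'E'
from h import *
from scipy.spatial.transform import Rotation as Ro
np.set_printoptions(precision=3,suppress=True)
s=readout.state(); R=Ro.from_euler('xyz',s['ee_rot'],degrees=True); print(R.as_matrix(), s['qpos'],s['ee_pos'])
for sg in(1,-1):
    T=np.array([[0,sg,0],[0,0,-sg],[-1,0,0]]).T
    T=np.stack([[0,0,-1],[sg,0,0],np.cross([0,0,-1],[sg,0,0])],1).astype(float)
    print(sg,(Ro.from_matrix(T)*R.inv()).as_rotvec())
print('tot', np.array([438.5,-149.5,46.7])-s['ee_pos'])
E
```

```text
[[ 0.     0.316  0.949]
 [ 0.     0.949 -0.316]
 [-1.     0.    -0.   ]] [70.417 18.309 89.641  0.001 72.045 -1.145] [181.843 545.483 227.989]
1 [-0.     0.    -1.249]
-1 [-0.    -0.     1.893]
tot [ 256.657 -694.983 -181.289]
```

```bash
python3 -m creep '[{"translation":[1.28,-3.47,-0.4],"delta_rot":[0,0,-0.0625]},{"translation":[1.28,-3.47,-0.4],"delta_rot":[0,0,-0.0625]},{"translation":[1.28,-3.47,-0.4],"delta_rot":[0,0,-0.0625]},{"translation":[1.28,-3.47,-0.4],"delta_rot":[0,0,-0.0625]},{"translation":[1.28,-3.47,-0.4],"delta_rot":[0,0,-0.0625]}]' 1 60
```

```text
time_s: 1.32
ee_pos: [246.1, 370.4, 207.8]
ee_rot: [61.3, 90.0, 24.8]
force: [0.2, -0.5, 0.3]
gripper_width: 91.7
```

```bash
python3 -m creep '[{"translation":[1.28,-3.47,-0.4],"delta_rot":[0,0,-0.0625]},{"translation":[1.28,-3.47,-0.4],"delta_rot":[0,0,-0.0625]},{"translation":[1.28,-3.47,-0.4],"delta_rot":[0,0,-0.0625]},{"translation":[1.28,-3.47,-0.4],"delta_rot":[0,0,-0.0625]},{"translation":[1.28,-3.47,-0.4],"delta_rot":[0,0,-0.0625]}]'
```

```text
time_s: 1.73
ee_pos: [310.1, 196.9, 188.1]
ee_rot: [81.0, 89.9, 26.6]
force: [1.4, -0.8, 0.1]
gripper_width: 90.9
```

```bash
python3 -m creep '[{"translation":[1.28,-3.47,-0.4],"delta_rot":[0,0,-0.0625]},{"translation":[1.28,-3.47,-0.4],"delta_rot":[0,0,-0.0625]},{"translation":[1.28,-3.47,-0.4],"delta_rot":[0,0,-0.0625]},{"translation":[1.28,-3.47,-0.4],"delta_rot":[0,0,-0.0625]},{"translation":[1.28,-3.47,-0.4],"delta_rot":[0,0,-0.0625]}]'
```

```text
time_s: 2.15
ee_pos: [374.2, 23.2, 168.2]
ee_rot: [80.6, 89.9, 8.3]
force: [0.6, 1.2, 0.3]
gripper_width: 91.4
```

```bash
python3 -m creep '[{"translation":[1.28,-3.47,-0.4],"delta_rot":[0,0,-0.0625]},{"translation":[1.28,-3.47,-0.4],"delta_rot":[0,0,-0.0625]},{"translation":[1.28,-3.47,-0.4],"delta_rot":[0,0,-0.0625]},{"translation":[1.28,-3.47,-0.4],"delta_rot":[0,0,-0.0625]},{"translation":[1.28,-3.47,-0.4],"delta_rot":[0,0,-0.0625]}]'
```

```text
time_s: 2.57
ee_pos: [438.2, -150.6, 148.0]
ee_rot: [85.2, 90.0, -5.1]
force: [0.7, -0.2, 0.4]
gripper_width: 91.1
```

```bash
python3 -m creep '[{"translation":[0.03,0.1,-2.4],"delta_rot":[0,0,0]},{"translation":[0,0,-2.4],"delta_rot":[0,0,0]},{"translation":[0,0,-2.2],"delta_rot":[0,0,0]},{"translation":[0,0,-1.6],"delta_rot":[0,0,0]},{"translation":[0,0,-1.5],"delta_rot":[0,0,0]}]'
python3 - <<'E'
from h import *
save('side','s2'); crop('s2','s2c',200,120,360,280,4)
s=readout.state(); print(s['ee_rot'],s['ee_pos'],s['force'])
E
```

```text
time_s: 2.98
ee_pos: [437.9, -147.6, 45.9]
ee_rot: [-113.8, 90.0, 156.1]
force: [0.3, -0.3, 0.4]
gripper_width: 91.4
[-110.23242818   89.68903149  159.69502425] [ 436.28210746 -146.94622213   43.76409186] [-0.71806695  0.46665584 -1.28472446]
```

View pics/s2c.png

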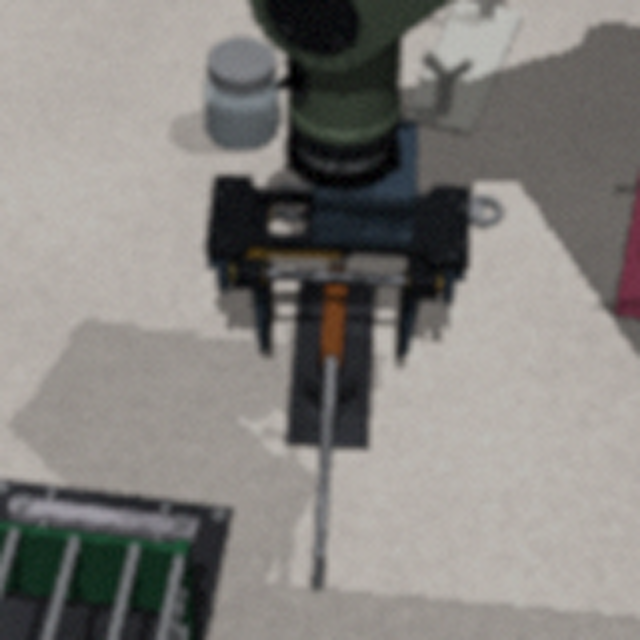

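```bash
python3 -m creep '[{"translation":[0,0,0],"delta_rot":[0,0,0]},{"translation":[0,0,0],"delta_rot":[0,0,0]},{"translation":[0,0,0],"delta_rot":[0,0,0]},{"translation":[0,0,0],"delta_rot":[0,0,0]},{"translation":[0,0,0],"delta_rot":[0,0,0]}]' -1 60; python3 -m creep '[{"translation":[0,0,0],"delta_rot":[0,0,0]},{"translation":[0,0,0],"delta_rot":[0,0,0]},{"translation":[0,0,0],"delta_rot":[0,0,0]},{"translation":[0,0,0],"delta_rot":[0,0,0]}]'
```

```text
time_s: 3.45
ee_pos: [438.8, -147.7, 47.9]
ee_rot: [70.5, 89.9, -19.6]
force: [-0.1, -0.3, -0.3]
gripper_width: 60.5
time_s: 3.78
ee_pos: [438.2, -147.5, 47.1]
ee_rot: [76.5, 90.0, -13.5]
force: [-0.8, -0.2, -0.7]
gripper_width: 34.1
```

```bash
python3 -m creep '[{"translation":[0,0,0],"delta_rot":[0,0,0]},{"translation":[0,0,0],"delta_rot":[0,0,0]},{"translation":[0,0,0],"delta_rot":[0,0,0]},{"translation":[0,0,0],"delta_rot":[0,0,0]},{"translation":[0,0,0],"delta_rot":[0,0,0]}]'; python3 -c "
from h import *
s=readout.state();print(s['force'],s['torque'],s['gripper_width'])"
```

```text
time_s: 4.2
ee_pos: [438.3, -147.6, 47.0]
ee_rot: [68.5, 90.0, -21.6]
force: [0.7, 0.8, -0.3]
gripper_width: 15.6
[ 0.73177927  0.75357375 -0.29540795] [-0.01426784 -0.03802739  0.11945159] 15.577336818833398
```

```bash
python3 -m creep '[{"translation":[0,0,0.6],"delta_rot":[0,0,0]},{"translation":[0,0,1.4],"delta_rot":[0,0,0]},{"translation":[0,0,1.8],"delta_rot":[0,0,0]},{"translation":[0,0,1.7],"delta_rot":[0,0,0]},{"translation":[0,0,1.0],"delta_rot":[0,0,0]}]'; python3 -m creep '[{"translation":[1,0.2,0],"delta_rot":[0,0,-0.01]},{"translation":[2,0.4,0],"delta_rot":[0,0,-0.01]},{"translation":[2.5,0.5,0],"delta_rot":[0,0,-0.01]},{"translation":[2.5,0.6,0],"delta_rot":[0,0,-0.01]},{"translation":[2.5,0.6,0],"delta_rot":[0,0,-0.01]}]'; python3 -m creep '[{"translation":[2.5,0.5,0],"delta_rot":[0,0,-0.01]},{"translation":[1.7,0.4,0],"delta_rot":[0,0,-0.01]},{"translation":[0.8,0.16,0],"delta_rot":[0,0,-0.007]},{"translation":[0,0,0],"delta_rot":[0,0,0]},{"translation":[0,0,0],"delta_rot":[0,0,0]}]'
python3 - <<'E'
from h import *
save('side','s3'); crop('s3','s3c',150,150,310,310,4)
save('top','t3'); crop('t3','t3c',90,110,290,230,4)
s=readout.state(); print(s['ee_pos'],s['force'],s['torque'],s['gripper_width'])
E
```

```text
time_s: 4.62
ee_pos: [438.5, -147.7, 113.7]
ee_rot: [69.6, 89.9, -20.5]
force: [0.1, -0.6, -1.8]
gripper_width: 15.8
time_s: 5.03
ee_pos: [544.2, -123.9, 111.1]
ee_rot: [-105.3, 89.9, 161.7]
force: [0.1, 0.2, -2.6]
gripper_width: 15.6
time_s: 5.45
ee_pos: [592.2, -113.7, 110.9]
ee_rot: [-91.7, 89.8, 173.9]
force: [0.0, 0.7, -2.2]
gripper_width: 15.9
[ 591.64646124 -113.97663979  111.47302338] [ 0.19371335  0.14881094 -1.81780344] [-0.12285882  0.05941826  0.02216188] 15.699284866984485
```

View pics/s3c.png

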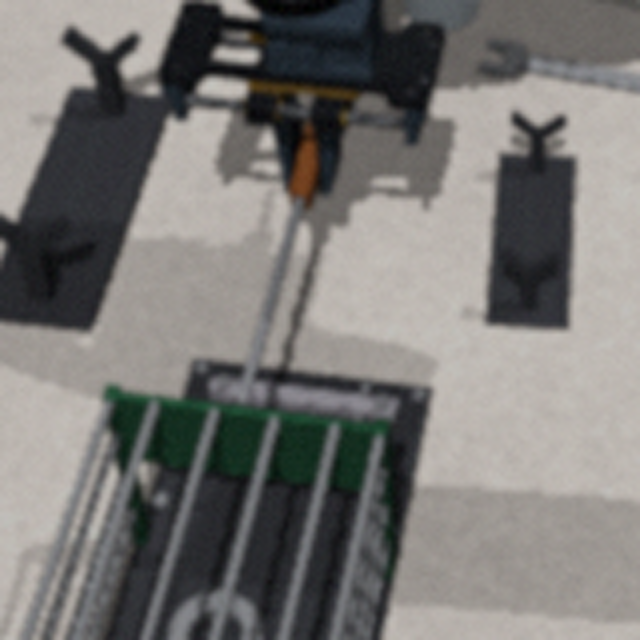

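View pics/t3c.png

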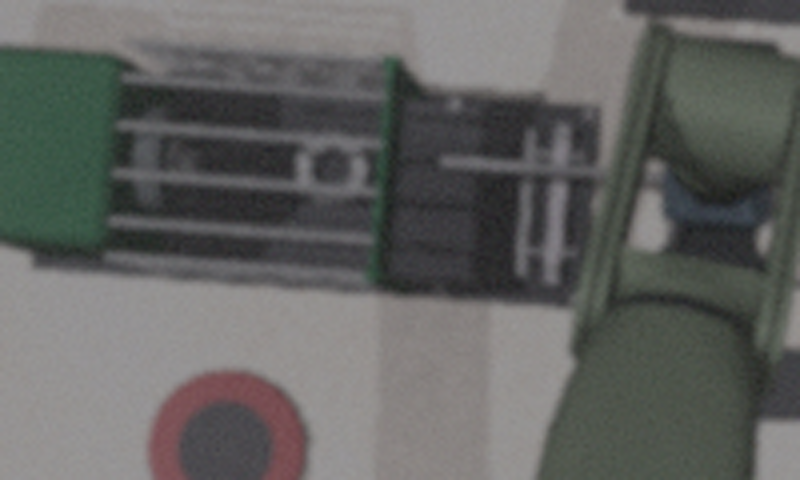

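```bash
python3 - <<'E'
from h import *
np.set_printoptions(precision=1,suppress=True)
T=lambda x,y:cu(x,y,90,110,4); S=lambda x,y:cu(x,y,150,150,4)
a=at_z('top',*T(442,161),116.7);b=at_z('top',*T(598,171),116.7); print(a,b,np.degrees(np.arctan2(*(a-b)[:2])))
print('pred end z120',[ (np.array(proj('side',[X,Y,116.7]))-[150,150])*4 for X,Y in ((a[0],a[1]),)])
c=at_z('side',*S(297,203),116.7); print('rod at handle front side',c)
q=np.array(proj('top',[610.3,97,116.7])); print((q-[90,110])*4)
print('tcp->end',a-np.array([593.8,-113.9,116.7]))
E
```

```text
[608.4  95.3 116.7] [599.9 -24.2 116.7] 4.060559823356157
pred end z120 [array([239.8, 398.9])]
rod at handle front side [596.3 -72.  116.7]
[438.3 157.1]
tcp->end [ 14.6 209.2   0. ]
```

```bash
python3 -m creep '[{"translation":[0.2,0,-0.6],"delta_rot":[0,0,0]},{"translation":[0,0,-1.2],"delta_rot":[0,0,0]},{"translation":[0,0,-1.3],"delta_rot":[0,0,0]},{"translation":[0,0,-0.9],"delta_rot":[0,0,0]},{"translation":[0,0,-0.4],"delta_rot":[0,0,0]}]'; python3 -m creep '[{"translation":[0,0,-0.2],"delta_rot":[0,0,0]},{"translation":[0,0,0],"delta_rot":[0,0,0]},{"translation":[0,0,0],"delta_rot":[0,0,0]}]'
python3 - <<'E'
from h import *
save('top','t4'); crop('t4','t4c',90,110,290,230,4)
s=readout.state(); print(s['ee_pos'],s['force'],s['torque'],s['gripper_width'])
E
```

```text
time_s: 5.97
ee_pos: [593.7, -113.9, 66.4]
ee_rot: [-96.6, 89.8, 168.9]
force: [0.2, -0.6, -2.3]
gripper_width: 15.6
time_s: 6.22
ee_pos: [595.5, -114.0, 66.4]
ee_rot: [84.5, 89.9, -9.9]
force: [0.3, -0.2, -1.9]
gripper_width: 15.6
[ 595.58790151 -114.04075168   66.60122737] [ 0.59953293 -0.34880143 -2.40331844] [-0.18256476  0.04817397 -0.04055868] 15.772588593836081
```

View pics/t4c.png

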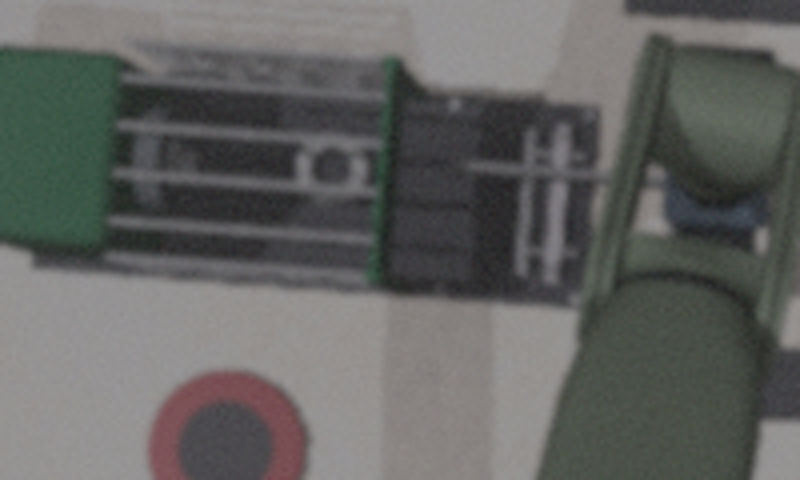

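```bash
python3 - <<'E'
from h import *
np.set_printoptions(precision=1,suppress=True)
T=lambda x,y:cu(x,y,90,110,4)
for z in (61,71,81): print(z,at_z('top',*T(470,166),z))
q=np.array(proj('top',[610.5,95.3,71])); print((q-[90,110])*4)
crop('t4','t4d',190,130,240,170,12)
E
```

```text
61 [612.3  80.1  61. ]
71 [610.9  79.   71. ]
81 [609.5  77.9  81. ]
[447.9 165.1]
```

View pics/t4d.png

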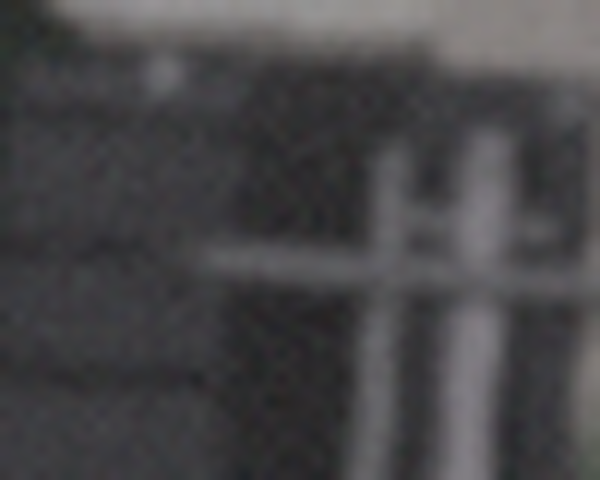

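```bash
python3 - <<'E'
from h import *
np.set_printoptions(precision=0,suppress=True,linewidth=200)
for n in('t3','t4'):
    d=np.load('pics/%s.npy'%n)
    for v in range(148,155):
        print(n,v,np.array([at_d('top',u,v,d[v,u])[2] if d[v,u]>0 else -1 for u in range(194,222)]))
E
```

```text
t3 148 [ 7.  4.  8.  2. -1.  3.  7.  4.  3. 11.  2.  3.  5. -3.  6.  1.  6.  4.  3.  7.  2.  6. 10.  2. 10.  5.  5. 13.]
t3 149 [  9.   1.   1.   3.   1.   2. 119.   2.   6.   2.   5.   6.   8.  12.  -0.   6.   2.   0.   5.   0.   2.  13.   3.   4.   5.   3.   8.  18.]
t3 150 [  5.  -1.  -6.   2.  -1. 120. 121. 119. 116. 122. 118. 122. 123. 117. 121. 126. 119. 119. 120. 114. 118.   2.   8.   4.  -5.   8.   3.  14.]
t3 151 [  2.   7.   5.  -0.   1.   4. 117. 119.  -1. 115. 122. 119. 115. 116. 121. 115. 121. 118. 123. 118. 120. 117. 123. 123. 121. 120. 118. 117.]
t3 152 [  5.  11.  -1.   4.  -0.   7.   1. 104.  96.  -1.   5.   6. 111. 120. 119. 113. 121. 115. 123. 120. 116. 114. 116. 121. 120. 114. 117. 120.]
t3 153 [  3.   9.   5.   5.  -0.   7.   5.  80.  84.  -3.   5.  -4.   7.   2.  -1.   3.   1.  -0.   5.   5.   6.  -0.   2.   4.   2.   1. 114. 119.]
t3 154 [ 7. -0.  9.  3.  8.  2.  5.  4.  4.  0.  9.  5.  4. -1.  1.  9.  4.  5.  6.  5. 11.  6. -0.  2.  8.  1. 18. 12.]
t4 148 [ 3.  5.  9.  2.  6.  5.  3.  2.  8.  2.  9. 11.  6.  1.  8.  1. -1.  8. -0.  4.  5.  0.  4.  1. 11.  9.  8. 13.]
t4 149 [-1.  1.  4.  0.  5.  2.  9.  1. -3.  0.  4.  8.  7. -1.  9.  4. -2. -5.  3.  3.  6.  4.  4.  3.  5.  6.  7. 12.]
t4 150 [14.  7. -4.  3.  4.  4.  9.  4. 75. 70. 74.  6.  3.  5.  5.  5.  1.  5.  8.  4.  2.  0.  4.  3.  5.  3.  0. 19.]
t4 151 [ 3.  7. -0.  3.  5. -1.  8. 77. 76. 74. 76. 76. 73. 79. 78. 73. 77. 80. 78. 73. 70. 72. 72. 80. 73.  7.  7. 11.]
t4 152 [ 6.  6. -4. 10.  3.  1.  4. 10. 77. 74. 77. 76. 70. 76. 76. 70. 73. 73. 74. 74. 68. 77. 76. 75. 77. 76. 75. 76.]
t4 153 [ 2.  1.  3.  4.  7.  2.  1.  2.  3. 52. 40.  6.  5. -1.  5.  2. -2. 69. 81. 73. 69. 73. 71. 73. 75. 75. 81. 75.]
t4 154 [ 2.  5. -0.  7.  2.  5.  6.  3.  2.  4.  4.  6.  1.  2.  6.  0.  5. -1. -1.  3. -0.  0.  2.  7. 13. -3. 18. 16.]
```

```bash
python3 -m creep '[{"translation":[0.06,0.8,0],"delta_rot":[0,0,0]},{"translation":[0.11,1.4,0],"delta_rot":[0,0,0]},{"translation":[0.13,1.7,0],"delta_rot":[0,0,0]},{"translation":[0.13,1.7,0],"delta_rot":[0,0,0]},{"translation":[0.13,1.7,0],"delta_rot":[0,0,0]}]'; python3 -m creep '[{"translation":[0.13,1.6,0],"delta_rot":[0,0,0]},{"translation":[0.08,1.1,0],"delta_rot":[0,0,0]},{"translation":[0.05,0.76,0],"delta_rot":[0,0,0]},{"translation":[0,0,0],"delta_rot":[0,0,0]},{"translation":[0,0,0],"delta_rot":[0,0,0]}]'
python3 - <<'E'
from h import *
save('top','t5'); crop('t5','t5c',130,120,250,190,6)
save('side','s5'); crop('s5','s5c',150,230,280,340,6)
s=readout.state(); print(s['ee_pos'],s['force'],s['torque'],s['gripper_width'])
E
```

```text
time_s: 6.68
ee_pos: [600.9, -38.9, 66.3]
ee_rot: [130.0, 90.0, 35.6]
force: [-0.3, -0.4, -2.2]
gripper_width: 15.9
time_s: 7.1
ee_pos: [603.4, -6.0, 66.1]
ee_rot: [26.5, 90.0, -67.9]
force: [0.5, -0.6, -2.2]
gripper_width: 16.0
[603.31800086  -6.80120091  66.00297672] [-1.70553588e-03  1.78187503e-01 -2.49230711e+00] [-0.17083791  0.05508997 -0.01605326] 15.319260156480725
```

View pics/t5c.png

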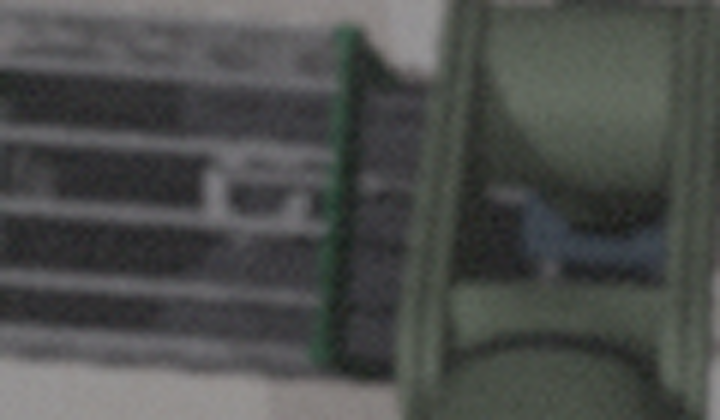

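View pics/s5c.png

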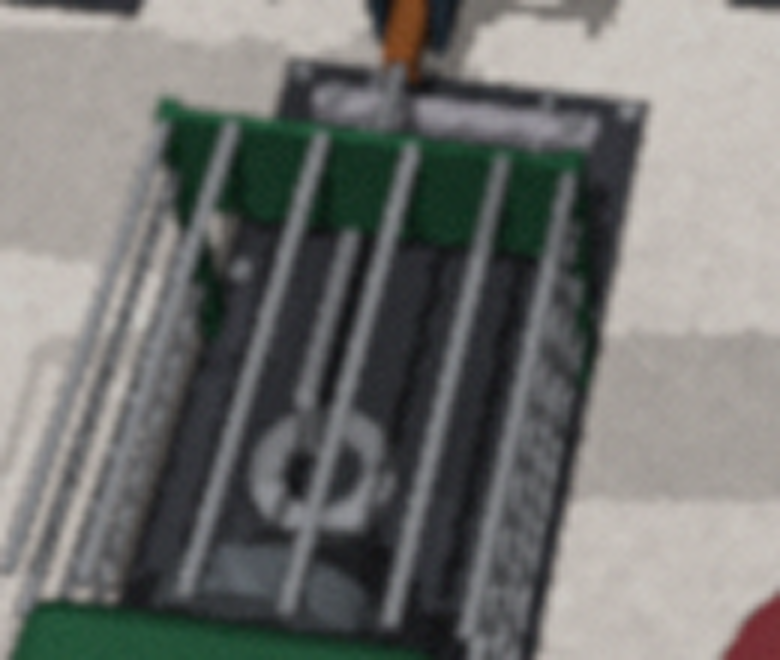

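```bash
python3 - <<'E'
from h import *
np.set_printoptions(precision=1,suppress=True)
f=lambda X:(np.array(proj('side',X))-[150,230])*6+2.5
print('tip now',f([618.8,199.7,31]),'bend',f([619,199.7,71]),'ring c top',f([618.5,199.6,16]),'tip@16',f([618.8,199.7,16]),'bed4',f([618.8,199.7,4]))
print('guard low edge',f([597,134,95]))
crop('s5','s5d',185,285,225,325,18)
E
```

```text
tip now [314.7 452.2] bend [304.8 399.5] ring c top [318.9 471. ] tip@16 [318.2 471.2] bed4 [320.8 486.2]
guard low edge [379.8 231.2]
```

View pics/s5d.png

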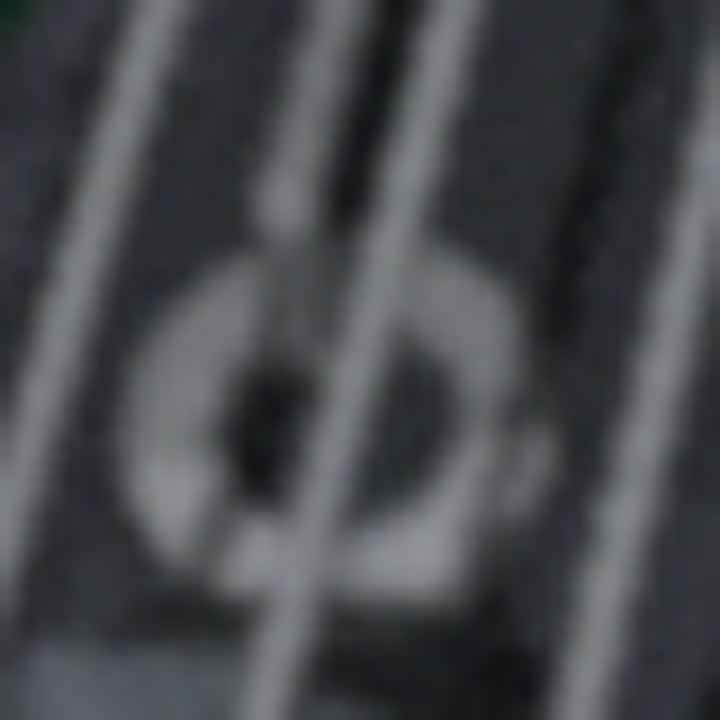

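```bash
python3 -m creep '[{"translation":[0,0,-0.4],"delta_rot":[0,0,0]},{"translation":[0,0,-0.6],"delta_rot":[0,0,0]},{"translation":[0,0,-0.4],"delta_rot":[0,0,0]},{"translation":[0,0,-0.2],"delta_rot":[0,0,0]}]'; python3 -m creep '[{"translation":[0,0,-0.3],"delta_rot":[0,0,0]},{"translation":[0,0,-0.2],"delta_rot":[0,0,0]},{"translation":[0,0,-0.2],"delta_rot":[0,0,0]},{"translation":[0,0,0],"delta_rot":[0,0,0]},{"translation":[0,0,0],"delta_rot":[0,0,0]}]'
python3 - <<'E'
from h import *
save('side','s6'); crop('s6','s6d',180,280,230,330,14)
for i in range(4):
    s=readout.state(); print(s['time_s'],s['ee_pos'],s['force'],s['torque']); save('top','t6')
E
```

```text
time_s: 7.53
ee_pos: [602.7, -6.7, 48.8]
ee_rot: [-85.5, 89.9, 180.0]
force: [-1.5, -0.4, -3.2]
gripper_width: 15.5
time_s: 7.95
ee_pos: [603.4, -6.3, 42.9]
ee_rot: [46.9, 90.0, -47.6]
force: [-0.4, -0.2, -1.0]
gripper_width: 15.9
8.0 [603.48536034  -6.27498992  43.07101846] [-0.44063676  0.15603237 -2.30331338] [-0.14440388  0.04852657  0.01437556]
8.05 [603.48294421  -6.28717859  43.12874351] [-0.06653763  0.52120896 -2.0735722 ] [-0.16329618  0.07882273 -0.00931785]
8.1 [603.52011373  -6.30252144  43.18754527] [-0.76714247 -0.68549256 -2.69991082] [-0.13833816  0.07156565  0.03170447]
8.15 [603.51710331  -6.28152345  43.19508463] [ 0.4585092   0.34592148 -1.90333836] [-0.09677062  0.01022913 -0.00548198]
```

View pics/s6d.png

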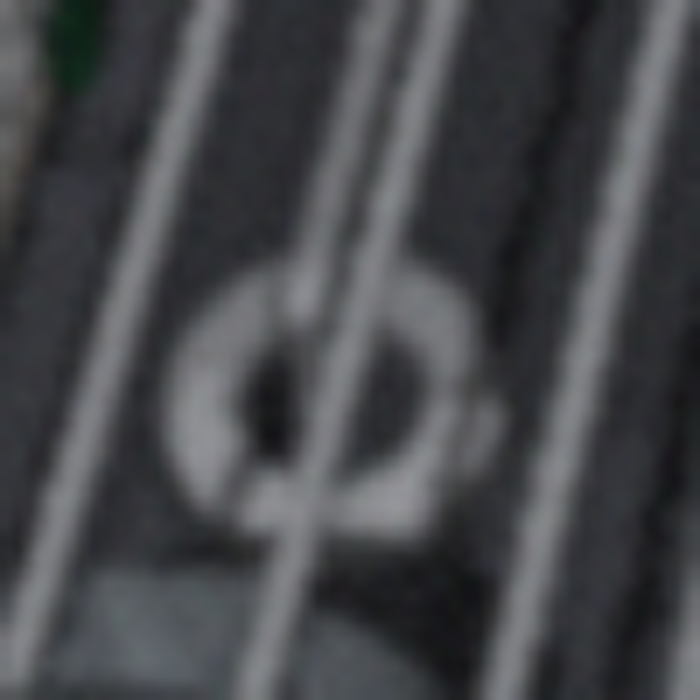

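```bash
python3 -m creep '[{"translation":[-0.02,-0.25,0],"delta_rot":[0,0,0]},{"translation":[-0.02,-0.25,0],"delta_rot":[0,0,0]},{"translation":[-0.02,-0.25,0],"delta_rot":[0,0,0]},{"translation":[-0.016,-0.2,0],"delta_rot":[0,0,0]},{"translation":[-0.012,-0.15,0],"delta_rot":[0,0,0]}]'; python3 -m creep '[{"translation":[-0.012,-0.15,0],"delta_rot":[0,0,0]},{"translation":[-0.012,-0.15,0],"delta_rot":[0,0,0]},{"translation":[-0.012,-0.15,0],"delta_rot":[0,0,0]},{"translation":[-0.012,-0.15,0],"delta_rot":[0,0,0]},{"translation":[-0.016,-0.2,0],"delta_rot":[0,0,0]}]';  python3 -m creep '[{"translation":[-0.024,-0.3,0],"delta_rot":[0,0,0]},{"translation":[-0.032,-0.4,0],"delta_rot":[0,0,0]},{"translation":[-0.04,-0.5,0],"delta_rot":[0,0,0]},{"translation":[-0.04,-0.5,0],"delta_rot":[0,0,0]},{"translation":[-0.04,-0.5,0],"delta_rot":[0,0,0]}]'
```

```text
time_s: 8.62
ee_pos: [602.5, -17.7, 43.0]
ee_rot: [70.5, 90.0, -24.0]
force: [0.4, -1.2, -2.6]
gripper_width: 15.7
time_s: 9.03
ee_pos: [601.8, -25.2, 42.9]
ee_rot: [176.5, 90.0, 82.0]
force: [0.0, 2.3, -2.5]
gripper_width: 15.8
time_s: 9.45
ee_pos: [600.0, -47.9, 43.0]
ee_rot: [78.6, 90.0, -15.9]
force: [-0.4, 0.3, -2.1]
gripper_width: 15.4
```

```bash
python3 -m creep '[{"translation":[-0.04,-0.5,0],"delta_rot":[0,0,0]},{"translation":[-0.04,-0.5,0],"delta_rot":[0,0,0]},{"translation":[-0.04,-0.5,0],"delta_rot":[0,0,0]},{"translation":[-0.04,-0.5,0],"delta_rot":[0,0,0]},{"translation":[-0.04,-0.5,0],"delta_rot":[0,0,0]}]'; python3 -m creep '[{"translation":[-0.04,-0.5,0],"delta_rot":[0,0,0]},{"translation":[-0.04,-0.5,0],"delta_rot":[0,0,0]},{"translation":[-0.04,-0.5,0],"delta_rot":[0,0,0]},{"translation":[-0.04,-0.5,0],"delta_rot":[0,0,0]},{"translation":[-0.04,-0.5,0],"delta_rot":[0,0,0]}]';  python3 -m creep '[{"translation":[-0.032,-0.4,0],"delta_rot":[0,0,0]},{"translation":[-0.024,-0.3,0],"delta_rot":[0,0,0]},{"translation":[-0.016,-0.2,0],"delta_rot":[0,0,0]},{"translation":[-0.008,-0.1,0],"delta_rot":[0,0,0]},{"translation":[0,0,0],"delta_rot":[0,0,0]}]'
python3 - <<'E'
from h import *
save('top','t7'); crop('t7','t7c',150,120,250,190,7)
save('side','s7'); crop('s7','s7c',180,220,270,290,8)
s=readout.state(); print(s['time_s'],s['ee_pos'],s['force'],s['torque'])
E
```

```text
time_s: 9.87
ee_pos: [598.0, -72.8, 43.0]
ee_rot: [81.1, 90.0, -13.4]
force: [0.0, 1.5, -1.8]
gripper_width: 15.7
time_s: 10.28
ee_pos: [596.0, -97.8, 43.0]
ee_rot: [112.8, 90.0, 18.4]
force: [-0.1, 1.0, -1.8]
gripper_width: 15.6
time_s: 10.7
ee_pos: [595.3, -107.6, 43.0]
ee_rot: [36.3, 90.0, -58.2]
force: [-0.0, -0.1, -2.1]
gripper_width: 15.8
10.8 [ 595.31419142 -107.40074274   43.03637516] [-0.59682792  0.32517964 -2.2744075 ] [-0.12829406  0.09549268 -0.01854605]
```

View pics/t7c.png

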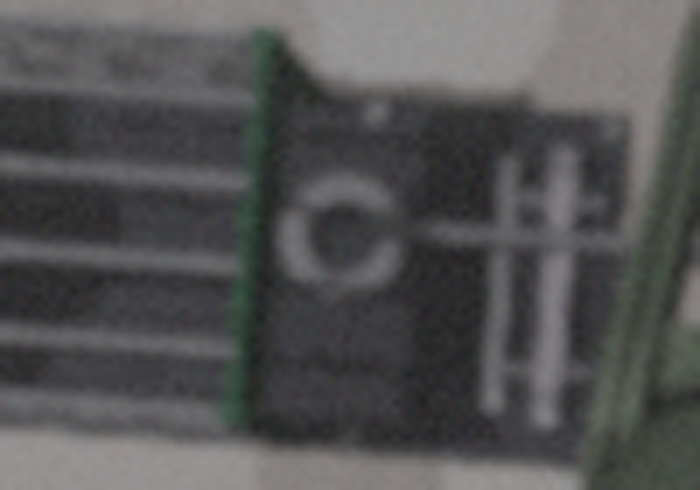

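View pics/s7c.png

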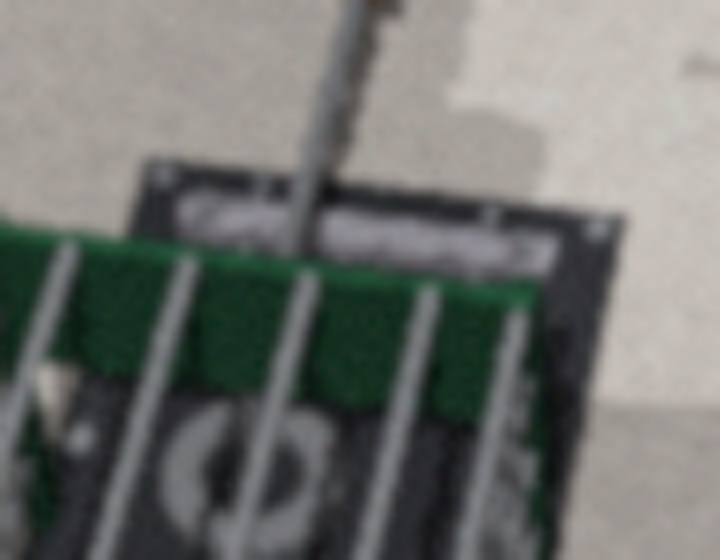

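```bash
python3 - <<'E'
from h import *
np.set_printoptions(precision=1,suppress=True)
T=lambda x,y:cu(x,y,150,120,7)
uy=np.array([.0785,.9969]);ux=np.array([.9969,-.0785]);O=np.array([597.4,134.3])
def m(p): r=p[:2]-O; return np.array([r@ux,r@uy])
for n,x,y,z in(('ring c',342,233,16),('ring rim R',407,236,16),('rim L',275,230,16),('strip front',497,235,14),('strip back',517,235,14),('bar front',543,250,16),('bar back',578,250,16)):
    print(n,m(at_z('top',*T(x,y),z)))
print('tip', m(np.array([595.3,-107.5])+207.5*uy))
E
```

```text
ring c [ 17.3 -19.2]
ring rim R [ 18.1 -49.8]
rim L [16.4 12.3]
strip front [ 21.8 -91.7]
strip back [  22.5 -101.1]
bar front [  16.1 -113.9]
bar back [  17.3 -130.3]
tip [ 16.9 -33.7]
```

```bash
cat > chk.py <<'E'
import sys
from workcell import readout
s=readout.state(); f=s['force']; F=f[0]*.0785+f[1]*.9969
print('%.2f F=%.2f fz=%.2f y=%.2f z=%.2f'%(s['time_s'],F,f[2],s['ee_pos'][1],s['ee_pos'][2]))
sys.exit(1 if F>float(sys.argv[1]) else 0)
E
python3 -m creep '[{"translation":[-0.016,-0.2,0],"delta_rot":[0,0,0]},{"translation":[-0.032,-0.4,0],"delta_rot":[0,0,0]},{"translation":[-0.04,-0.5,0],"delta_rot":[0,0,0]},{"translation":[-0.04,-0.5,0],"delta_rot":[0,0,0]},{"translation":[-0.032,-0.4,0],"delta_rot":[0,0,0]}]'; python3 -m creep '[{"translation":[-0.024,-0.3,0],"delta_rot":[0,0,0]},{"translation":[-0.016,-0.2,0],"delta_rot":[0,0,0]},{"translation":[-0.012,-0.15,0],"delta_rot":[0,0,0]},{"translation":[-0.008,-0.1,0],"delta_rot":[0,0,0]},{"translation":[-0.004,-0.05,0],"delta_rot":[0,0,0]}]'; python3 chk.py 3
```

```text
time_s: 11.22
ee_pos: [593.6, -127.9, 43.0]
ee_rot: [55.5, 90.0, -39.0]
force: [-0.8, -0.1, -2.5]
gripper_width: 15.4
time_s: 11.63
ee_pos: [593.0, -135.4, 43.0]
ee_rot: [120.9, 90.0, 26.5]
force: [0.6, 0.7, -1.8]
gripper_width: 15.7
11.63 F=0.79 fz=-1.81 y=-135.40 z=42.96
```

```bash
python3 -m creep '[{"translation":[-0.008,-0.1,0],"delta_rot":[0,0,0]},{"translation":[-0.008,-0.1,0],"delta_rot":[0,0,0]},{"translation":[-0.008,-0.1,0],"delta_rot":[0,0,0]},{"translation":[-0.006,-0.08,0],"delta_rot":[0,0,0]},{"translation":[-0.004,-0.05,0],"delta_rot":[0,0,0]}]' >/dev/null; python3 chk.py 3 &&
python3 -m creep '[{"translation":[-0.002,-0.03,0],"delta_rot":[0,0,0]},{"translation":[-0.002,-0.03,0],"delta_rot":[0,0,0]}]' >/dev/null && python3 chk.py 3 &&
python3 -m creep '[{"translation":[-0.002,-0.03,0],"delta_rot":[0,0,0]},{"translation":[-0.002,-0.03,0],"delta_rot":[0,0,0]}]' >/dev/null && python3 chk.py 3 &&
python3 -m creep '[{"translation":[-0.002,-0.03,0],"delta_rot":[0,0,0]},{"translation":[-0.002,-0.03,0],"delta_rot":[0,0,0]}]' >/dev/null && python3 chk.py 3 &&
python3 -m creep '[{"translation":[-0.002,-0.03,0],"delta_rot":[0,0,0]},{"translation":[-0.002,-0.03,0],"delta_rot":[0,0,0]}]' >/dev/null && python3 chk.py 3 &&
python3 -m creep '[{"translation":[-0.002,-0.03,0],"delta_rot":[0,0,0]},{"translation":[-0.002,-0.03,0],"delta_rot":[0,0,0]}]' >/dev/null && python3 chk.py 3 &&
python3 -m creep '[{"translation":[-0.002,-0.03,0],"delta_rot":[0,0,0]},{"translation":[-0.002,-0.03,0],"delta_rot":[0,0,0]}]' >/dev/null && python3 chk.py 3 &&
python3 -m creep '[{"translation":[-0.002,-0.03,0],"delta_rot":[0,0,0]},{"translation":[-0.002,-0.03,0],"delta_rot":[0,0,0]}]' >/dev/null && python3 chk.py 3
```

```text
12.05 F=1.26 fz=-2.02 y=-139.68 z=42.98
12.22 F=1.16 fz=-1.60 y=-140.21 z=42.99
12.38 F=1.51 fz=-1.55 y=-140.79 z=42.97
12.55 F=1.01 fz=-2.39 y=-141.43 z=42.98
12.72 F=1.03 fz=-1.89 y=-142.03 z=42.96
12.88 F=1.40 fz=-3.34 y=-142.64 z=42.99
13.05 F=0.59 fz=-1.43 y=-143.25 z=42.99
13.22 F=1.34 fz=-2.56 y=-143.83 z=42.98
```

```bash
python3 -m creep '[{"translation":[-0.002,-0.03,0],"delta_rot":[0,0,0]},{"translation":[-0.002,-0.03,0],"delta_rot":[0,0,0]}]' >/dev/null && python3 chk.py 3 &&
python3 -m creep '[{"translation":[-0.002,-0.03,0],"delta_rot":[0,0,0]},{"translation":[-0.002,-0.03,0],"delta_rot":[0,0,0]}]' >/dev/null && python3 chk.py 3 &&
python3 -m creep '[{"translation":[-0.002,-0.03,0],"delta_rot":[0,0,0]},{"translation":[-0.002,-0.03,0],"delta_rot":[0,0,0]}]' >/dev/null && python3 chk.py 3 &&
python3 -m creep '[{"translation":[-0.002,-0.03,0],"delta_rot":[0,0,0]},{"translation":[-0.002,-0.03,0],"delta_rot":[0,0,0]}]' >/dev/null && python3 chk.py 3 &&
python3 -m creep '[{"translation":[-0.002,-0.03,0],"delta_rot":[0,0,0]},{"translation":[-0.002,-0.03,0],"delta_rot":[0,0,0]}]' >/dev/null && python3 chk.py 3 &&
python3 -m creep '[{"translation":[-0.002,-0.03,0],"delta_rot":[0,0,0]},{"translation":[-0.002,-0.03,0],"delta_rot":[0,0,0]}]' >/dev/null && python3 chk.py 3 &&
python3 -m creep '[{"translation":[-0.002,-0.03,0],"delta_rot":[0,0,0]},{"translation":[-0.002,-0.03,0],"delta_rot":[0,0,0]}]' >/dev/null && python3 chk.py 3 &&
python3 -m creep '[{"translation":[-0.002,-0.03,0],"delta_rot":[0,0,0]},{"translation":[-0.002,-0.03,0],"delta_rot":[0,0,0]}]' >/dev/null && python3 chk.py 3
```

```text
13.38 F=0.52 fz=-1.82 y=-144.45 z=43.00
13.55 F=0.67 fz=-2.33 y=-145.01 z=42.97
13.72 F=0.46 fz=-2.76 y=-145.62 z=42.97
13.88 F=1.32 fz=-1.86 y=-146.22 z=42.98
14.05 F=1.69 fz=-2.63 y=-146.84 z=42.97
14.22 F=0.64 fz=-2.64 y=-147.42 z=42.98
14.38 F=0.62 fz=-2.56 y=-148.04 z=42.98
14.55 F=1.61 fz=-2.68 y=-148.54 z=42.96
```

```bash

python3 -m creep '[{"translation":[-0.001,-0.015,0],"delta_rot":[0,0,0]},{"translation":[-0.001,-0.015,0],"delta_rot":[0,0,0]}]' >/dev/null && python3 chk.py 2.5 &&
python3 -m creep '[{"translation":[-0.001,-0.015,0],"delta_rot":[0,0,0]},{"translation":[-0.001,-0.015,0],"delta_rot":[0,0,0]}]' >/dev/null && python3 chk.py 2.5 &&
python3 -m creep '[{"translation":[-0.001,-0.015,0],"delta_rot":[0,0,0]},{"translation":[-0.001,-0.015,0],"delta_rot":[0,0,0]}]' >/dev/null && python3 chk.py 2.5 &&
python3 -m creep '[{"translation":[-0.001,-0.015,0],"delta_rot":[0,0,0]},{"translation":[-0.001,-0.015,0],"delta_rot":[0,0,0]}]' >/dev/null && python3 chk.py 2.5 &&
python3 -m creep '[{"translation":[-0.001,-0.015,0],"delta_rot":[0,0,0]},{"translation":[-0.001,-0.015,0],"delta_rot":[0,0,0]}]' >/dev/null && python3 chk.py 2.5 &&
python3 -m creep '[{"translation":[-0.001,-0.015,0],"delta_rot":[0,0,0]},{"translation":[-0.001,-0.015,0],"delta_rot":[0,0,0]}]' >/dev/null && python3 chk.py 2.5 &&
python3 -m creep '[{"translation":[-0.001,-0.015,0],"delta_rot":[0,0,0]},{"translation":[-0.001,-0.015,0],"delta_rot":[0,0,0]}]' >/dev/null && python3 chk.py 2.5 &&
python3 -m creep '[{"translation":[-0.001,-0.015,0],"delta_rot":[0,0,0]},{"translation":[-0.001,-0.015,0],"delta_rot":[0,0,0]}]' >/dev/null && python3 chk.py 2.5
```

```text
14.72 F=1.44 fz=-1.73 y=-148.69 z=42.92
14.88 F=4.24 fz=-2.69 y=-148.79 z=42.88
```

```bash
python3 -m creep '[{"translation":[0,0,0],"delta_rot":[0,0,0]}]' >/dev/null; python3 chk.py 9;python3 -m creep '[{"translation":[0,0,0],"delta_rot":[0,0,0]}]' >/dev/null; python3 chk.py 9
```

```text
14.97 F=3.99 fz=-1.66 y=-148.81 z=42.86
15.05 F=3.77 fz=-3.36 y=-148.82 z=42.87
```

```bash
python3 -m creep '[{"translation":[-0.001,-0.01,0],"delta_rot":[0,0,0]},{"translation":[-0.001,-0.01,0],"delta_rot":[0,0,0]}]' >/dev/null; python3 chk.py 9;python3 -m creep '[{"translation":[0,0,0],"delta_rot":[0,0,0]}]' >/dev/null; python3 chk.py 9
```

```text
15.22 F=5.17 fz=-3.26 y=-148.93 z=42.86
15.30 F=5.32 fz=-3.22 y=-148.92 z=42.85
```

```bash
python3 -m creep '[{"translation":[-0.001,-0.012,0],"delta_rot":[0,0,0]},{"translation":[-0.001,-0.012,0],"delta_rot":[0,0,0]},{"translation":[-0.001,-0.012,0],"delta_rot":[0,0,0]}]' >/dev/null; for i in 1 2 3; do python3 chk.py 9;python3 -m creep '[{"translation":[0,0,0],"delta_rot":[0,0,0]}]' >/dev/null; done; python3 chk.py 9
```

```text
15.55 F=5.30 fz=-3.28 y=-149.09 z=42.77
15.63 F=6.25 fz=-2.73 y=-149.10 z=42.76
15.72 F=4.85 fz=-2.99 y=-149.08 z=42.78
15.80 F=5.28 fz=-2.84 y=-149.10 z=42.79
```

```bash
python3 -m creep '[{"translation":[-0.001,-0.012,0],"delta_rot":[0,0,0]},{"translation":[-0.001,-0.012,0],"delta_rot":[0,0,0]}]' >/dev/null; for i in 1 2 3; do python3 chk.py 9;python3 -m creep '[{"translation":[0,0,0],"delta_rot":[0,0,0]}]' >/dev/null; done; python3 chk.py 9; python3 - <<'E'
from h import *
s=readout.state(); print(s['torque'],s['gripper_width'])
save('top','t8'); crop('t8','t8c',180,120,250,190,8)
save('side','s8'); crop('s8','s8c',180,180,310,290,6)
d=np.load('pics/t8.npy')
np.set_printoptions(precision=0,suppress=True,linewidth=200)
for v in range(150,160): print(v,np.array([at_d('top',u,v,d[v,u])[2] if d[v,u]>0 else -1 for u in range(205,236)]))
E
```

```text
15.97 F=6.00 fz=-4.16 y=-149.17 z=42.71
16.05 F=5.45 fz=-3.23 y=-149.20 z=42.70
16.13 F=6.57 fz=-3.48 y=-149.18 z=42.70
16.22 F=6.44 fz=-3.17 y=-149.14 z=42.74
[0.91806518 0.03671716 0.05270282] 15.403321762571402
150 [16. 12. 18. 20. 11. 11. 12.  9. 13. 15. 16. 15. 14. 13.  3.  4. 15. 16.  3.  8.  4.  2.  2. 17. 14. 19. 17.  6. 10.  9.  9.]
151 [11. 15. 11. 12.  0. -1.  2.  4.  4.  9. 18. 18. 13. 15.  1.  5. 13. 14.  9.  6.  5.  6.  3. 15. 21. 18. 14.  7. -1.  4. -1.]
152 [16. 17.  5.  9.  3.  5.  1.  6. -1.  3. 17. 20. 19. -1. 10.  7. 17. 16. -1.  7. 10.  3. 12. 18. 19. 19. 16.  5.  5.  6.  7.]
153 [16. 14.  5.  9.  6.  5. -4. -0. 51. 55. 53. 53. 42. 48. 55. 50. 52. 45. 44. 51. 48. 51.  2. 20. 14. 19. 13. -1. 12.  4.  4.]
154 [14.  9. 11. -4.  4. -1.  4.  2. 47. 47. 51. 45. 52. 45. 53. 56. 50. 49. 51. 52. 51. 47. 53. 50. 54. 49. 51. 51. 52. 50. 53.]
155 [23. 12. -2.  3.  4.  6.  5. 12.  9. 39. 32. 16. 19. 11. 13. 53. 49. 46. 54. 51. 49. 52. 51. 48. 53. 53. 52. 54. 54. 51. 57.]
156 [13.  1. 11.  5.  3.  5.  4.  6. -0.  7. 11. 17. 20. 16. 16.  9. 16. 16.  4.  4.  7. -1. 24. 15. 13. 18.  4.  1.  3. 51. 50.]
157 [20.  6.  5.  9.  4.  3.  8.  2.  3.  6.  2. 16. 27. 20. 22. 20. 15. 17.  1.  3.  1. 10. 23. 21. 14. 16.  5.  7.  5.  7.  4.]
158 [ 4. 17.  2.  5. 10.  4.  1.  3.  9. -2. 21. 16. 13. 19. 18. 17. 12.  9.  5.  2.  1.  8. 12. 16. 19. 12.  6.  7.  4.  5.  3.]
159 [17. 11. 18.  2.  1. -0.  6.  6.  4. 17. 16. 13. 15. 14. 11. 11. 18. 18.  7. 11.  3.  7. 17. 14. 16. 23. -2.  3. 10.  3.  4.]
```

View pics/t8c.png

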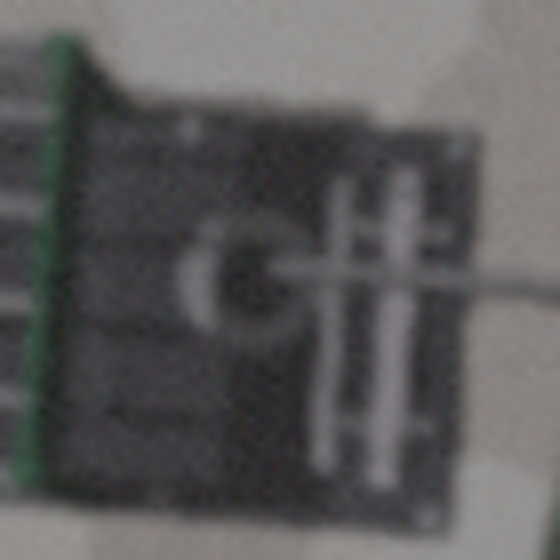

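View pics/s8c.png

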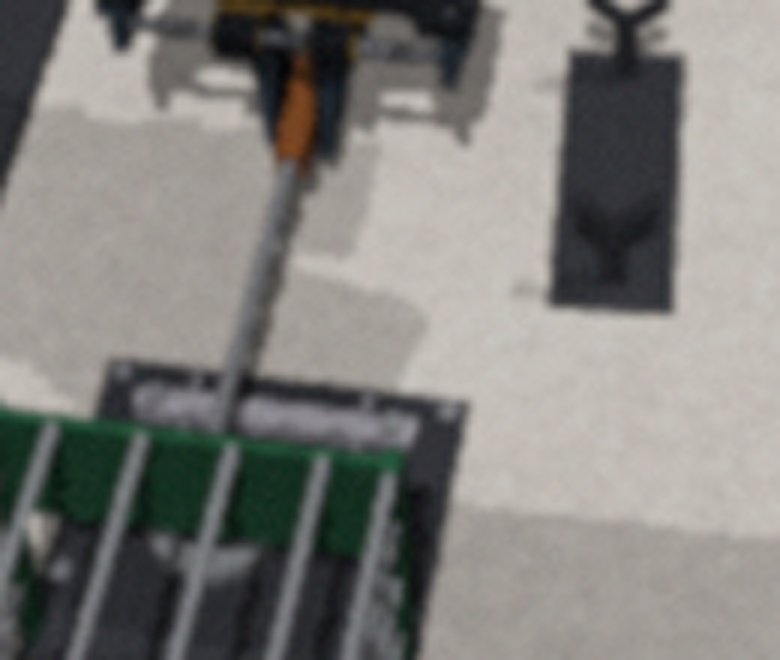

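```bash
python3 -m creep '[{"translation":[-0.001,-0.012,0],"delta_rot":[0,0,0]},{"translation":[-0.001,-0.012,0],"delta_rot":[0,0,0]}]' >/dev/null; python3 chk.py 9 && python3 -m creep '[{"translation":[-0.001,-0.01,0],"delta_rot":[0,0,0]},{"translation":[-0.001,-0.01,0],"delta_rot":[0,0,0]}]' >/dev/null; for i in 1 2 3; do python3 chk.py 9;python3 -m creep '[{"translation":[0,0,0],"delta_rot":[0,0,0]}]' >/dev/null; done; python3 chk.py 9
```

```text
16.48 F=6.99 fz=-2.93 y=-149.25 z=42.65
16.65 F=7.81 fz=-3.92 y=-149.34 z=42.61
16.73 F=6.30 fz=-4.18 y=-149.35 z=42.58
16.82 F=6.09 fz=-3.53 y=-149.36 z=42.59
16.90 F=6.83 fz=-3.33 y=-149.34 z=42.59
```

```bash
python3 -m creep '[{"translation":[-0.001,-0.012,0],"delta_rot":[0,0,0]},{"translation":[-0.001,-0.012,0],"delta_rot":[0,0,0]}]' >/dev/null; for i in 1 2 3 4 5 6 7 8; do python3 chk.py 9;python3 -m creep '[{"translation":[0,0,0],"delta_rot":[0,0,0]}]' >/dev/null; done; python3 chk.py 9
```

```text
17.07 F=6.63 fz=-3.04 y=-149.41 z=42.55
17.15 F=6.61 fz=-3.72 y=-149.43 z=42.51
17.23 F=7.36 fz=-3.12 y=-149.43 z=42.52
17.32 F=7.35 fz=-2.76 y=-149.42 z=42.54
17.40 F=6.61 fz=-2.78 y=-149.43 z=42.54
17.48 F=8.28 fz=-3.26 y=-149.43 z=42.53
17.57 F=6.74 fz=-2.60 y=-149.43 z=42.54
17.65 F=7.62 fz=-3.05 y=-149.44 z=42.55
17.73 F=7.27 fz=-3.39 y=-149.40 z=42.52
```

```bash
python3 -m creep '[{"translation":[-0.001,-0.015,0],"delta_rot":[0,0,0]},{"translation":[0,0,0],"delta_rot":[0,0,0]}]' >/dev/null; for i in 1 2 3 4 5 6 7 8 9 10 11 12; do python3 chk.py 9;python3 -m creep '[{"translation":[0,0,0],"delta_rot":[0,0,0]}]' >/dev/null; done
```

```text
17.90 F=6.78 fz=-2.66 y=-149.45 z=42.50
17.98 F=7.60 fz=-3.40 y=-149.48 z=42.48
18.07 F=8.15 fz=-3.74 y=-149.48 z=42.51
18.15 F=7.39 fz=-4.70 y=-149.47 z=42.48
18.23 F=7.83 fz=-2.97 y=-149.47 z=42.49
18.32 F=6.20 fz=-3.25 y=-149.49 z=42.50
18.40 F=7.73 fz=-2.86 y=-149.49 z=42.50
18.48 F=7.57 fz=-3.50 y=-149.44 z=42.49
18.57 F=7.47 fz=-2.67 y=-149.48 z=42.51
18.65 F=7.42 fz=-3.97 y=-149.47 z=42.51
18.73 F=7.02 fz=-3.45 y=-149.47 z=42.52
18.82 F=7.70 fz=-2.27 y=-149.47 z=42.52
```

```bash
python3 -m creep '[{"translation":[0.003,0.04,0],"delta_rot":[0,0,0]},{"translation":[0.005,0.06,0],"delta_rot":[0,0,0]},{"translation":[0.008,0.1,0],"delta_rot":[0,0,0]},{"translation":[0.016,0.2,0],"delta_rot":[0,0,0]},{"translation":[0.016,0.2,0],"delta_rot":[0,0,0]}]'; python3 -m creep '[{"translation":[0.016,0.2,0],"delta_rot":[0,0,0]},{"translation":[0.016,0.2,0],"delta_rot":[0,0,0]},{"translation":[0,0,0],"delta_rot":[0,0,0]},{"translation":[0,0,0],"delta_rot":[0,0,0]}]'; python3 chk.py 9
python3 - <<'E'
from h import *
save('top','t9'); crop('t9','t9c',180,120,250,190,8)
E
```

```text
time_s: 19.32
ee_pos: [592.9, -145.7, 43.3]
ee_rot: [47.0, 89.9, -47.4]
force: [-0.8, -0.6, -2.0]
gripper_width: 15.7
time_s: 19.65
ee_pos: [592.8, -140.9, 43.1]
ee_rot: [51.7, 90.0, -42.7]
force: [-0.9, 0.6, -2.7]
gripper_width: 15.5
19.65 F=0.51 fz=-2.74 y=-140.91 z=43.07
```

View pics/t9c.png

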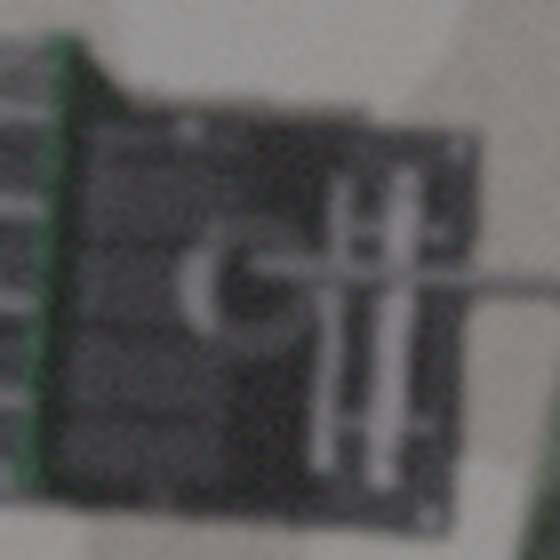

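```bash
python3 -m creep '[{"translation":[0,0,0.2],"delta_rot":[0,0,0]},{"translation":[0,0,0.4],"delta_rot":[0,0,0]},{"translation":[0,0,0.6],"delta_rot":[0,0,0]},{"translation":[0,0,1.0],"delta_rot":[0,0,0]},{"translation":[0,0,1.4],"delta_rot":[0,0,0]}]'; python3 -m creep '[{"translation":[0,0,1.6],"delta_rot":[0,0,0]},{"translation":[0,0,1.2],"delta_rot":[0,0,0]},{"translation":[0,0,0.6],"delta_rot":[0,0,0]},{"translation":[0,0,0],"delta_rot":[0,0,0]},{"translation":[0,0,0],"delta_rot":[0,0,0]}]'
python3 - <<'E'
from h import *
s=readout.state(); print(s['ee_pos'],s['force'],s['torque'],s['gripper_width'])
save('top','t10'); crop('t10','t10c',180,120,250,190,8)
d=np.load('pics/t10.npy')
np.set_printoptions(precision=0,suppress=True,linewidth=200)
for v in range(150,158): print(v,np.array([at_d('top',u,v,d[v,u])[2] if d[v,u]>0 else -1 for u in range(205,243)]))
E
```

```text
time_s: 20.12
ee_pos: [592.2, -140.8, 79.3]
ee_rot: [-98.3, 89.9, 167.3]
force: [-0.3, 0.3, -2.9]
gripper_width: 15.5
time_s: 20.53
ee_pos: [592.7, -140.8, 113.3]
ee_rot: [78.8, 90.0, -15.7]
force: [0.4, -0.0, -2.4]
gripper_width: 15.8
[ 592.67625975 -140.83329963  113.34670554] [ 0.39665566 -0.04167953 -2.3850543 ] [-0.15078872  0.07158232 -0.03698636] 15.826208614010913
150 [ 13.  19.  18. 125. 123. 124. 116. 119. 125. 125. 121. 124. 121. 119. 123. 117. 122. 122. 125. 120. 119. 117. 127. 121. 117.  15.  10.   0.   9.  10.   8.   5.   3.  -3.  -0.   0.  -1.  -3.]
151 [ 14.  20.  14.  17. 121. 119. 116. 120. 121. 123. 121. 121. 126. 121. 121. 121. 123. 123. 122. 123. 123. 123. 125. 123. 123. 122. 127. 126. 120. 127. 119. 124. 124. 120. 121. 117. 120. 122.]
152 [ 16.  15.  11.   4.   6.  97.  88.   2.  10.   1.  14.  18.  19.  12.  14.   6. 120. 118. 119. 120. 121. 122. 123. 121. 119. 120. 126. 123. 123. 122. 124. 121. 123. 126. 121. 124. 121. 126.]
153 [ 16.  16.   4.   5.   2.   1.   7.   7.   2.   5.   7.  20.  14.  19.  15.  12.  10.   6.  -6.   4.   0.   5.   5.  16.  17.  10.   9.   1.   5.   3. 118. 119. 121. 118. 117. 119. 122. 124.]
154 [19.  7.  2.  4.  4.  4.  3. 11.  6.  8.  7. 12. 23. 15. 18. 13. 14. 10.  2.  2.  3.  8.  9. 14. 16. 15.  7.  8.  4.  6. 11.  6.  8.  3. -2.  0.  0. -1.]
155 [12.  9.  4. -2.  5.  7.  0.  8.  6.  3.  1. 19. 14. 15. 13. 18. 16. 14.  1.  4.  5.  1.  4. 23. 13. 11.  2.  3.  4.  0.  8.  8.  1. -1.  1.  1. -5. -1.]
156 [18.  1.  2.  6.  5.  4.  5.  7.  7. -0.  2. 19. 17. 18. 17. 12. 17. 16. 10.  4.  4.  3. 19. 27. 21. 26.  2. -0. -0.  5.  1. -0. -3. -1.  1. -1. -1.  2.]
157 [19.  9.  2.  3.  4.  3. -0.  2.  3.  1.  8. 13.  8. 14. 16. 13. 17. 12.  1.  7.  4.  6. 19. 14. 21. 11. 11. -1. -2.  3.  9.  3.  4.  6.  5.  5.  7.  1.]
```

View pics/t10c.png

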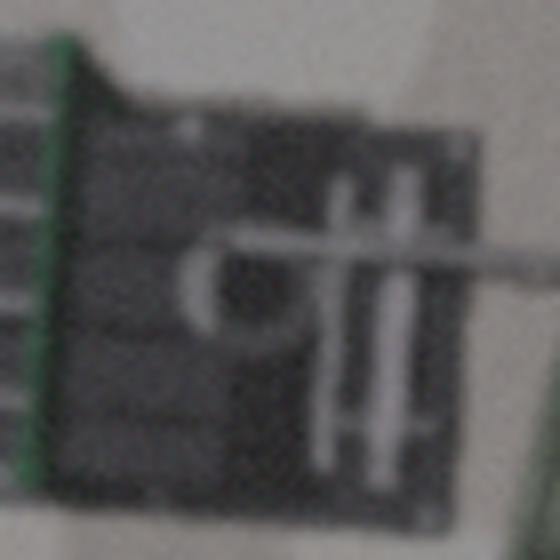

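```bash
python3 -m creep '[{"translation":[-1,-0.05,0],"delta_rot":[0,0,0.01]},{"translation":[-2,-0.1,0],"delta_rot":[0,0,0.01]},{"translation":[-2.5,-0.15,0],"delta_rot":[0,0,0.01]},{"translation":[-2.5,-0.15,0],"delta_rot":[0,0,0.01]},{"translation":[-2.5,-0.15,0],"delta_rot":[0,0,0.01]}]'; python3 -m creep '[{"translation":[-2.5,-0.15,0],"delta_rot":[0,0,0.01]},{"translation":[-1.65,-0.1,0],"delta_rot":[0,0,0.01]},{"translation":[-0.8,-0.1,0],"delta_rot":[0,0,0.007]},{"translation":[0,0,0],"delta_rot":[0,0,0]},{"translation":[0,0,0],"delta_rot":[0,0,0]}]'
python3 -m creep '[{"translation":[0,0,-0.8],"delta_rot":[0,0,0]},{"translation":[0,0,-1.2],"delta_rot":[0,0,0]},{"translation":[0,0,-1.0],"delta_rot":[0,0,0]},{"translation":[0,0,-0.5],"delta_rot":[0,0,0]},{"translation":[0,0,0],"delta_rot":[0,0,0]}]'
python3 - <<'E'
from h import *
s=readout.state(); print(s['ee_pos'],s['force'],s['torque'],s['gripper_width'])
save('top','t11'); crop('t11','t11c',190,180,340,240,5)
save('side','s11'); crop('s11','s11c',230,140,340,280,5)
s=readout.state(); print(s['ee_pos'],s['force'],s['torque'],s['gripper_width'])
E
```

```text
time_s: 21.0
ee_pos: [485.2, -146.5, 112.0]
ee_rot: [-103.4, 89.8, 165.0]
force: [-0.1, -0.5, -2.6]
gripper_width: 15.9
time_s: 21.42
ee_pos: [438.7, -150.5, 113.1]
ee_rot: [80.6, 89.9, -9.5]
force: [-0.1, -0.0, -2.7]
gripper_width: 15.6
time_s: 21.83
ee_pos: [438.2, -150.0, 76.4]
ee_rot: [-112.1, 89.9, 157.9]
force: [-0.2, -0.1, -2.4]
gripper_width: 15.8
[ 438.18378982 -149.99786068   76.44682642] [-0.18251498 -0.13303917 -2.37870821] [-0.1424659   0.10312745  0.01811332] 15.75215368662307
[ 438.80690496 -150.3523645    77.70621447] [ 0.25341745  0.34930272 -2.8373338 ] [-0.19538053  0.08739012 -0.00204756] 15.984285177324049
```

View pics/t11c.png

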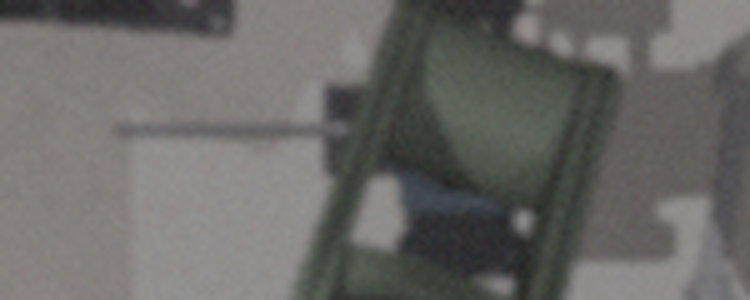

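View pics/s11c.png

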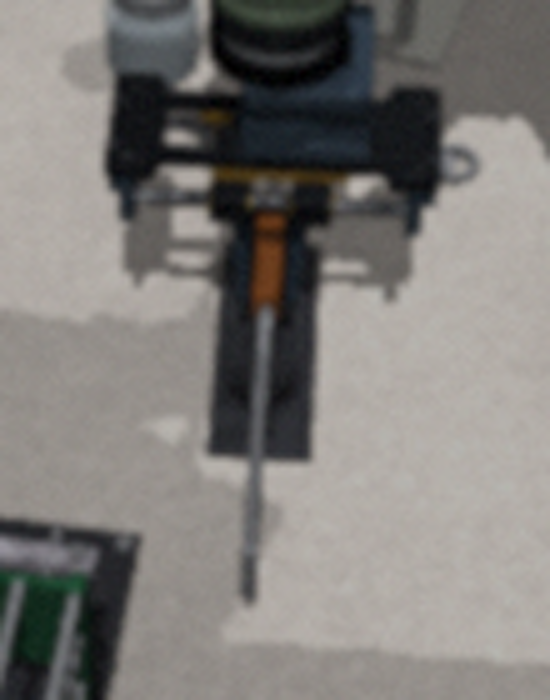

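```bash
python3 - <<'E'
from h import *
print(at_z('top',*cu(115,130,190,180,5),82.5),at_z('top',*cu(320,129,190,180,5),82.5))
d=np.load('pics/t11.npy')
np.set_printoptions(precision=0,suppress=True,linewidth=200)
for v in range(203,209): print(v,np.array([at_d('top',u,v,d[v,u])[2] if d[v,u]>0 else -1 for u in range(208,258)]))
E
python3 -m creep '[{"translation":[0,0,-0.5],"delta_rot":[0,0,0]},{"translation":[0,0,-0.7],"delta_rot":[0,0,0]},{"translation":[0,0,-0.6],"delta_rot":[0,0,0]},{"translation":[0,0,-0.4],"delta_rot":[0,0,0]},{"translation":[0,0,-0.3],"delta_rot":[0,0,0]}]'; python3 -m creep '[{"translation":[0,0,-0.2],"delta_rot":[0,0,0]},{"translation":[0,0,-0.1],"delta_rot":[0,0,0]},{"translation":[0,0,-0.1],"delta_rot":[0,0,0]},{"translation":[0,0,0],"delta_rot":[0,0,0]},{"translation":[0,0,0],"delta_rot":[0,0,0]}]'; python3 chk.py 9
```

```text
[438.31303133  60.3470037   82.5       ] [438.26958819 -67.32416002  82.5       ]
203 [ 8. -3.  0. -1. -3.  7.  3.  2.  1.  2.  2. -8.  2.  3.  1.  5. -1.  1.  2.  2. -3.  0.  1.  5.  2.  0. -5.  5. -6.  3. -1. -1. -3.  3. -0.  1.  3.  0. -3.  3. -1. -2.  4.  4. -1. -4. 10.  7.  9.
  7.]
204 [ -5.  -2.   0.   2.   5.   4.   1.  -5.  -2.  -2.   3.  -1.  -1.  -3.  -3.  -6.  -3.  -2.  -3.   3.  -6.   1.   2.   2.   0.   0.   1.  -4.   3.  -0.   4.   3.  -3.   4.  -1.   3.   4.   2.  -1.
 -10.   2.  -1.   0.   3.   4.  -2.   4.   8.   2.  -2.]
205 [ 2.  0. -8.  0. 85. 83. 80. 82. 85. 83. 91. 87. 83. 84. 82. 87. 85. 82. 86. 84. 87. 81. 91. 83. 85. 84. 78. 84. 84. 89. 90. 86. 86. 83. 82. 85. 88. 86. 81. 89. 86. 83. 88. 85. 79. 80. 84. 83. 82.
 82.]
206 [-2. -1.  1.  2. 86. 86. 87. 85. 81. 84. 87. 81. 90. 87. 85. 79. 83. 85. 81. 86. 83. 85. 85. 92. 90. 89. 83. 83. 82. 84. 88. 77. 83. 84. 82. 87. 87. 85. 95. 81. 84. 82. 85. 88. 88. 83. 79. 92. 89.
 78.]
207 [ 1. -7.  1.  0. -8. 82. 85. 85. 89. 86. 85. 79. 79. 79. 83. 76. 84. 81. 84. 84. 85. 85. 86. 84. 85. 77. 86. 78. 80. 82. 80. 78. 82. 80. 77. 87. 80. -1. 83. 82. 83. 85. 82. 81. 82. 74. 76. 85. 84.
 81.]
208 [-0.  0. -3. -2. -2.  1.  3. -3. -4.  8.  3. -1.  2.  1.  1. -8.  4.  0. -1. -4. -5. -1.  2. -1.  1. -0.  3.  5. -7. -2.  3.  1.  4.  2.  4.  1.  2.  2.  4. -2.  4.  1. -1.  2. -3. -4. 10.  9.  9.
  6.]
time_s: 22.35
ee_pos: [437.9, -150.2, 52.3]
ee_rot: [-112.8, 90.0, 157.2]
force: [0.6, 0.4, -1.4]
gripper_width: 15.9
time_s: 22.77
ee_pos: [438.3, -150.4, 49.1]
ee_rot: [73.8, 90.0, -16.3]
force: [0.4, 0.0, -2.0]
gripper_width: 15.7
22.77 F=0.04 fz=-1.99 y=-150.38 z=49.08
```

```bash
for i in 1 2 3 4 5; do :; done; python3 -m creep '[{"translation":[0,0,-0.05],"delta_rot":[0,0,0]},{"translation":[0,0,-0.05],"delta_rot":[0,0,0]}]'>/dev/null; python3 chk.py 9;python3 -m creep '[{"translation":[0,0,-0.03],"delta_rot":[0,0,0]},{"translation":[0,0,-0.03],"delta_rot":[0,0,0]}]'>/dev/null; python3 chk.py 9;python3 -m creep '[{"translation":[0,0,-0.03],"delta_rot":[0,0,0]},{"translation":[0,0,0],"delta_rot":[0,0,0]}]'>/dev/null; python3 chk.py 9;python3 -m creep '[{"translation":[0,0,-0.03],"delta_rot":[0,0,0]},{"translation":[0,0,0],"delta_rot":[0,0,0]}]'>/dev/null; python3 chk.py 9
```

```text
22.93 F=-0.23 fz=-2.14 y=-150.38 z=48.12
23.10 F=-0.16 fz=-1.83 y=-150.34 z=47.39
23.27 F=1.51 fz=-1.46 y=-150.36 z=47.13
23.43 F=0.22 fz=-0.07 y=-150.37 z=47.01
```

```bash
python3 -m creep '[{"translation":[0,0,0],"delta_rot":[0,0,0]},{"translation":[0,0,0],"delta_rot":[0,0,0]},{"translation":[0,0,0],"delta_rot":[0,0,0]},{"translation":[0,0,0],"delta_rot":[0,0,0]},{"translation":[0,0,0],"delta_rot":[0,0,0]}]' 0.6; python3 -m creep '[{"translation":[0,0,0],"delta_rot":[0,0,0]},{"translation":[0,0,0],"delta_rot":[0,0,0]},{"translation":[0,0,0],"delta_rot":[0,0,0]},{"translation":[0,0,0.3],"delta_rot":[0,0,0]},{"translation":[0,0,0.8],"delta_rot":[0,0,0]}]'; python3 -m creep '[{"translation":[0,0,2],"delta_rot":[0,0,0]},{"translation":[0,0,3],"delta_rot":[0,0,0]},{"translation":[0,0,3],"delta_rot":[0,0,0]},{"translation":[0,0,3],"delta_rot":[0,0,0]},{"translation":[-0.5,0,2],"delta_rot":[0,0,0]}]';python3 -m creep '[{"translation":[-3,-1,1],"delta_rot":[0,0,0]},{"translation":[-3,-2,0],"delta_rot":[0,0,0]},{"translation":[-2,-2,0],"delta_rot":[0,0,0]},{"translation":[0,-1,0],"delta_rot":[0,0,0]},{"translation":[0,0,0],"delta_rot":[0,0,0]}]'
python3 - <<'E'
from h import *
s=readout.state(); print(s['ee_pos'],s['force'],s['gripper_width'])
save('top','t12'); crop('t12','t12c',150,120,330,240,4)
save('side','s12'); crop('s12','s12c',150,120,330,300,4)
E
```

```text
time_s: 23.85
ee_pos: [438.3, -150.4, 46.8]
ee_rot: [86.1, 90.0, -4.0]
force: [0.2, 0.1, -0.4]
gripper_width: 46.2
time_s: 24.27
ee_pos: [437.5, -150.0, 57.4]
ee_rot: [-110.7, 89.9, 159.2]
force: [-0.6, -0.2, 0.8]
gripper_width: 72.6
time_s: 24.68
ee_pos: [434.8, -150.8, 191.5]
ee_rot: [71.3, 89.7, -18.8]
force: [0.4, 0.0, -0.3]
gripper_width: 73.0
time_s: 25.1
ee_pos: [353.2, -211.9, 198.8]
ee_rot: [55.8, 89.8, -34.5]
force: [1.0, 0.1, -0.4]
gripper_width: 73.0
[ 353.15663371 -211.89672946  198.76431625] [ 1.0365867   0.07474019 -0.41235289] 73.04815053412811
```

View pics/t12c.png

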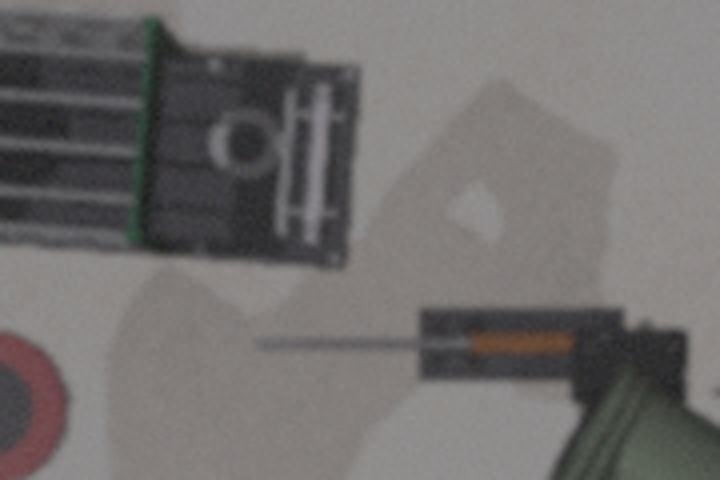

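View pics/s12c.png

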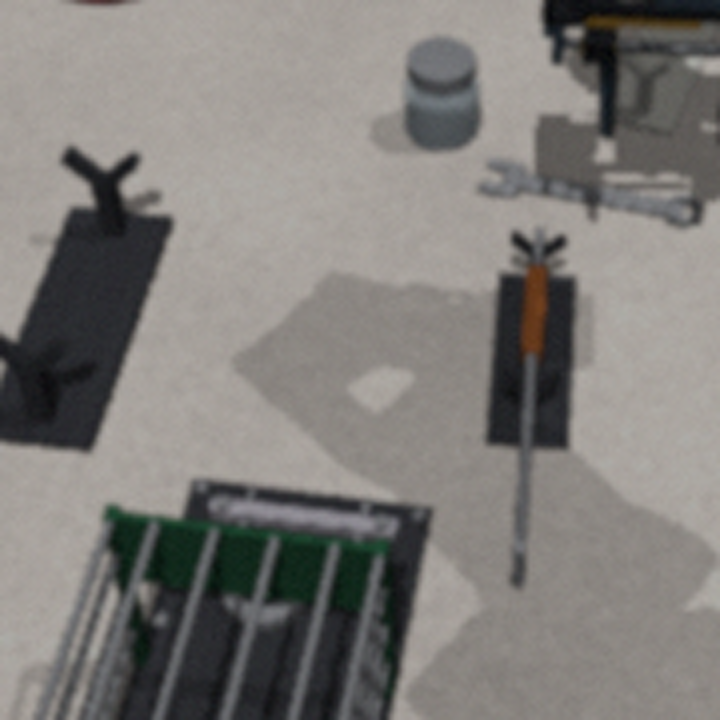

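```bash
python3 - <<'E'
from h import *
np.set_printoptions(precision=1,suppress=True)
uy=np.array([.0785,.9969]);ux=np.array([.9969,-.0785]);S=np.array([587.6,19.5])
T=lambda x,y:cu(x,y,150,120,4)
r=at_z('top',*T(246,143),16)[:2]-S; print('ring in bar frame',r@ux,r@uy)
print('rod end',at_z('top',*T(256,344),55.7),'handle',at_z('top',*T(471,343),61.7),at_z('top',*T(576,343),61.7))
d=np.load('pics/t12.npy'); u,v=[int(round(q)) for q in T(246,143)]
P=[]
for b in range(v-11,v+12):
  for a in range(u-11,u+12):
    if d[b,a]>0:
      p=at_d('top',a,b,d[b,a])
      if 10<p[2]<24 and abs(np.hypot(*(p[:2]-r_w if 0 else p[:2]-(S+r)))-23.5)<5: P.append(p)
P=np.array(P); A=np.c_[P[:,:2]-P[:,:2].mean(0),np.ones(len(P))]; print('ring plane',len(P),np.linalg.lstsq(A,P[:,2],rcond=None)[0])
E
```

```text
ring in bar frame 12.753981768899832 53.69015923583593
rod end [438.8  59.8  55.7] handle [ 438.6 -110.5   61.7] [ 438.2 -193.3   61.7]
ring plane 120 [-0.   0.  16.5]
```

```bash
python3 -c "
from workcell import env,readout
print(env.job_done(),readout.state()['time_s'])"
```

```text
the job is handed in; nothing more can be done
the job is handed in; nothing more can be done
```

I hooked the ring under the guard, drew it out to the buffer, and laid the rod back in its rest. The job was handed in about 25 s into the run; no verdict was reported.

**Pull:** contact with the buffer was felt near the point I had estimated from the pictures. The wrist force then averaged about 7.3 N for roughly 1.8 s, with single noisy readings between 6.2 and 8.3 N. It never read above 8.3 N. While the ring was sliding freely it took about 1 N, so the force on the buffer itself was probably 6 to 7.5 N.

**Last checks before handing in:**
- **Ring:** it lies flat. In the stop bar's frame its centre is at about x = 13 mm and y = 54 mm, inside the allowed ranges.
- **Rod:** it lies in both cradles with the hook down. Its origin is at about y = -153 mm against a seat point of about -154 mm, and it is lined up with the stand.
- **Bystanders:** the wrench, jar and plaque look unmoved by eye in the pictures; I did not measure them.
- **Gripper:** it is open and clear of everything.

**Disagreements:** in one top view the rod's end looked about 16 mm short. It was in shadow, and the depth picture put it where expected. Just after quick moves the arm's position read 1 to 2 mm off until it settled, so I worked from the commanded and settled values.

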